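# Slide a circuit module into its test dock and start the test

## Robot

A 6-joint arm with a two-finger parallel gripper is mounted at the origin on the work surface. World frame = base frame: x ahead of the robot, y to its left, z up, the work surface at z = 0. Lengths are in m, angles in rad, forces in N, time in s.
With the tool pointing down it reaches from about 0.275 to 0.75 m from the base axis. Payload 10.2 kg.
Tool frame: the origin (TCP) lies midway between the tips of the shut fingers; the grasp point (between the pads) lies 19 mm behind it (pinch_z is the distance from the TCP to the grasp point, in m); z points along the fingers, x is the direction in which the jaws open and shut, and the axes are right-handed (so a half turn about z gives the same grasp; the last joint's range is limited). The gripper opens to 88 mm and grips with 3 to 60 N. Pads are 18 mm wide; open, the fingers measure 123 mm over their backs; the gripper's body (75 mm by 187 mm) begins 45 mm behind the grasp point.
Start: joints at [-1.48, 0.313, 1.498, -0, 1.331, -0.223], TCP at [0.162, -0.499, 0.239] pointing down, gripper open.
Joint ranges: [-2.94, 2.94], [-0.97, 2.17], [0.19, 2.56], [-1.23, 4.37], [0.02, 3.11], [-2.88, 2.88]. Speed limits (rad/s): [2.39, 2.39, 3.01, 3.14, 3.14, 3.14].

## Interface

Orientations are given as [roll, pitch, yaw] about the fixed x, y, z axes, in that order (R = Rz(yaw) Ry(pitch) Rx(roll)).
In Python, from bench import get_state, camera, close_job, pinch_z gives the robot as it stands.
- The arm moves only by the tool drive_tool, never from a script. Its argument "rows" is a list that holds one entry, the list of rows, each a list of 7 numbers: the shift along the world's x, y, z in mm, then the turn, a rotation vector about the world's x, y, z in degrees, then the finger opening in mm, from 0 to 88.1. A call has 1 to 20 rows; each row shifts and turns the commanded pose from where the row before left it; what a row does not reach is not made up. A row lasts 1/10 s, in which the tool goes at most 50 mm and 8.59 degrees, less where a joint would pass 70% of its speed; a pose out of reach is approached as far as the arm can. A call with a gripper value outside its range is refused whole. The fingers move at their own pace and stop on an object; "squeeze" is the grip in N (left out, the last holds). Time passes only in rows, so rows that do not move let the fingers close. It gives the time, the measured TCP pose, the force and the opening at its end, in the units of the state.
- get_state(): the state, without advancing time (a new reading comes with each control period).
- camera(name): name is "side" or "top" or "wrist"; returns a dict with "image" (384x512x3 uint8, red, green, blue), "z_map" (384x512 float32, m along the optical axis (not along the pixel's ray), 0 where there is no reading), "fovy" (degrees; the focal length in pixels is half the picture's height over the tangent of half this angle, whatever the lens; pixels are square), "cx", "cy" (the principal point, pixels), "dist_coeffs" ([k1, k2, p1, p2, k3] as OpenCV has them; the pictures are not rectified), "T" (4x4, takes a point from camera to world coordinates); the wrist camera has in their place "T_tool_cam" (4x4, takes a point from camera to tool coordinates, whose origin is the TCP and whose axes are the tool frame's). Camera axes: x right, y down, z forward; pixel columns grow to the right and rows downward; lengths in m; the calibration is good to about 2 mm. A picture is of the moment at which its call begins: read the wrist's pose just before it.
- close_job(): hands the job in, once; it reports no verdict.
The state is a dict: "t": time; "joint_positions": joint angles; "dq": joint speeds; "joint_torque": joint torques, N m; "position": TCP position; "tool_rot": TCP orientation; "force": force on the tool from outside, world axes, zero at the start; "moment": the same for the moment, N m; "finger_gap": finger opening in m.
Only numpy, scipy, OpenCV 4.12 (cv2) and the standard library are available. Lean on these libraries where they do the work, as an engineer would, in place of code of your own. Each camera call takes 0.05 s, during which the arm holds its last target.

## Task

The aluminium module with the circuit board on top stands askew before the lane of the test dock. Using only the fingertips to push, never gripping or lifting it, square it up and slide it down the lane between the two guide rails until it rests squarely against the end block, with nothing touching either rail; only then press the start button on the end block fully down and let go. Leave all the other things on the bench where they are.

Things in the scene. Friction and masses are not known exactly. Their poses are not given: they have to be found in the camera images.
- dock: fixed test dock: dark steel plate 400 x 200 x 12 on the bench. Origin at the centre of the plate's underside; x along the lane towards the end block, y left when looking that way, z up. Plate top at z = 12. From x = -200 to -10 the plate is a bare apron; then the lane between the rails, 116 wide, centred on y = 0, to x = 140. x points to the robot's left (world +y), within 0.3 rad
- dock_stop (a point): foot of the stop, on the plate at x = 140, y = 0, z = 12 in the dock frame: the near face of the grey end block, which fills x = 140 to 200, y = -75 to 75, from the plate up to z = 48. The module is home when its front face rests on this face
- module: loose aluminium block 90 long (x) x 100 wide (y) x 50 tall, green circuit board on top, about 0.55 kg (varies). Origin at the centre of its underside, on the plate; x is the way it goes down the lane. Starts on the apron, centre at x = -115 to -85 in the dock frame, up to 20 off the centre line, turned up to 0.2 rad. In the lane it has 8 of room each side if centred. Home: centre at x = 95
- rail_left: fixed aluminium guide rail on the dock, 150 long (x) x 10 wide (y) x 16 tall (top 28 above the bench); origin at the centre of its underside, on the plate, at x = 65, y = 63 in the dock frame; its inner face is at y = 58
- rail_right: the same rail on the other side, at x = 65, y = -63; its inner face is at y = -58
- start_top (a point): centre of the top of the round grey start button, 28 dia, on the top of the end block at x = 170, y = 0 in the dock frame; it is pressed straight down
- start (a joint): travel of the start button in m: 0 up, 0.006 fully down; springs back by itself, about 5 N to press fully
- adapter: stepped brass barrel adapter, 20 dia x 36 tall, standing on the dock plate outside the left rail; bystander (origin on its underside)
- attenuator: stepped steel barrel, 22 dia x 34 tall, standing on the dock plate outside the right rail; bystander (origin on its underside)
- heatsink: black finned heatsink, 45 x 45 x 30, on the bench to the left of the dock; bystander (origin on its underside)
- shield_can: flat steel shield can, 60 x 40 x 22, on the bench to the right of the dock; bystander (origin on its underside)
- jar: small clear jar with steel cap, 52 dia x 55 tall, on the bench to the left of the dock; bystander (origin on its underside)
- driver: screwdriver with black handle, 170 long, lying on the bench to the right of the dock's apron; bystander
- tray: black open tray, 100 x 140 x 30, on the bench beyond the dock's end block; bystander (origin on its underside)
There are look-alikes about, which are no part of the job. Leave any orange, pink or turquoise look-alike of the module alone.

How it is judged:
By the outcome, as a careful person would: the job done as asked, in the order asked, and still so for the second after the job is handed in, with the robot touching nothing.
It also fails if it takes over 72 s, if anything falls off the work surface, if the arm or the gripper's body presses on something with over 40 N, if the wrist force passes 120 N, or if a joint passes its speed limit or range.

## Working session

There is one attempt and no reset: what is moved stays moved. The work goes in short steps, Python scripts to look and compute and a tool call to move; the robot and the scene stay as the last step left them, time stands still between calls to the robot, and variables do not carry over. Pictures are saved under pics/ and viewed, and the job is handed in when it is done.

Besides the shell and the picture viewer there is one more tool, called after ">>>" by a JSON object that holds its "name" and its "arguments", one argument or row to a line. drive_tool: Moves the arm, as the interface text tells. Its arguments: {"type":"object","properties":{"rows":{"type":"array","items":{"type":"array","items":{"type":"array","items":{"type":"number"}}}},"squeeze":{"type":"number"}},"required":["rows"]}

```bash
mkdir -p pics; ls; python3 - <<'E'
from bench import get_state,camera,pinch_z
import cv2,numpy as np
print(get_state(),pinch_z)
for n in("top","side"):
    c=camera(n);np.savez(f"pics/{n}0.npz",**c)
    cv2.imwrite(f"pics/{n}0.png",cv2.resize(c["image"][:,:,::-1],(800,600)))
    print(n,c["fovy"],c["cx"],c["cy"],c["dist_coeffs"],c["T"])
E
```

```text
pics
{'t': 0.0, 'joint_positions': array([-1.48038222e+00,  3.13427033e-01,  1.49843360e+00, -5.76591408e-06,
        1.33096057e+00, -2.23387005e-01]), 'dq': array([-0.0014315 ,  0.00126002, -0.00182329,  0.00140974, -0.00156046,
       -0.00086201]), 'joint_torque': array([ 8.73260778e-04, -4.02209830e+01, -2.52274042e+01,  6.95597869e-02,
        3.52761929e-02, -1.05704660e-04]), 'position': array([ 0.16202662, -0.49912185,  0.23817412]), 'tool_rot': array([-3.14132595e+00,  1.19926521e-03, -1.25699368e+00]), 'force': array([-0.65294614, -0.66720511, -0.64889689]), 'moment': array([-0.01328096, -0.00243231, -0.05927456]), 'finger_gap': 0.08825662676951453} 0.0187
top 54.46815605787764 253.9074628085699 194.10759863292066 [-0.11116528  0.          0.          0.          0.        ] [[ 0.02592197 -0.99777505  0.06142481  0.48684381]
 [-0.99963566 -0.02540987  0.00910368  0.02330268]
 [-0.00752263 -0.06163842 -0.9980702   1.0114306 ]
 [ 0.          0.          0.          1.        ]]
side 55.41330002782299 259.98007305469275 192.7688522840379 [0.01470157 0.         0.         0.         0.        ] [[-0.71317091 -0.39513899  0.57900986  0.0240036 ]
 [-0.70098727  0.3996195  -0.59069544  0.52858371]
 [ 0.00202317 -0.82714535 -0.56198441  0.57338195]
 [ 0.          0.          0.          1.        ]]
```

View pics/top0.png

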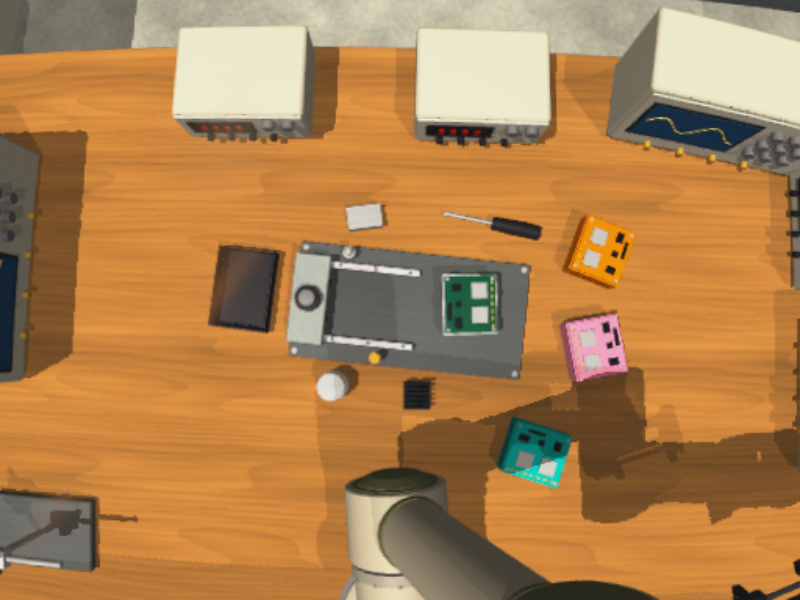

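View pics/side0.png

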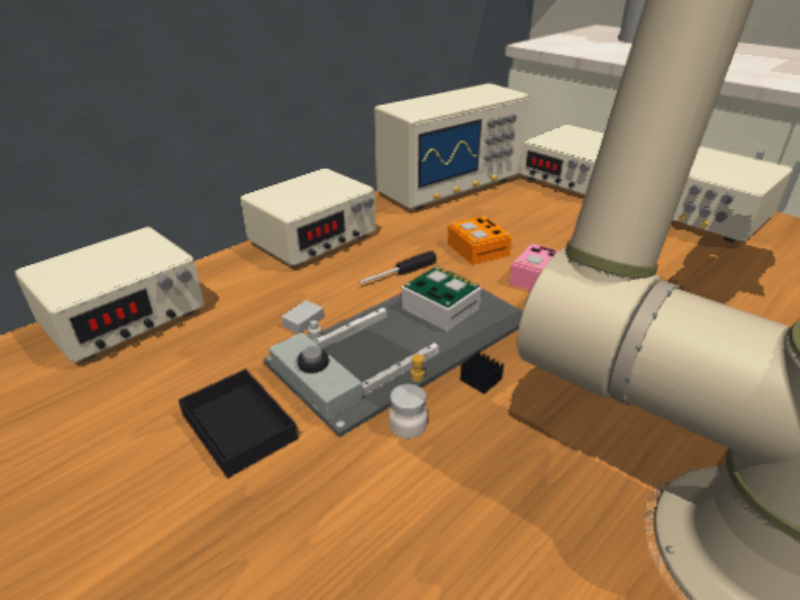

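The top view (800x600) shows the dock from (290,240) to (530,380), the module at (470,303) and the button at (308,297). Pink, orange and turquoise look-alikes stand off to the right. Next I'll enlarge the dock area.

```bash
cat > h.py <<'E'
import numpy as np,cv2
def K(c):
    f=192/np.tan(np.radians(float(c["fovy"])/2)); return np.array([[f,0,float(c["cx"])],[0,f,float(c["cy"])],[0,0,1]])
def plane(c,pts,z,T=None):
    T=c["T"] if T is None else T
    u=cv2.undistortPoints(np.array(pts,float).reshape(-1,1,2),K(c),c["dist_coeffs"]).reshape(-1,2)
    d=np.c_[u,np.ones(len(u))]@T[:3,:3].T; o=T[:3,3]
    return o+d*((z-o[2])/d[:,2])[:,None]
def proj(c,P,T=None):
    T=c["T"] if T is None else T
    Ti=np.linalg.inv(T); r,_=cv2.Rodrigues(Ti[:3,:3])
    return cv2.projectPoints(np.array(P,float).reshape(-1,1,3),r,Ti[:3,3],K(c),c["dist_coeffs"])[0].reshape(-1,2)
def crop(c,x0,y0,x1,y1,s,name):
    im=cv2.resize(c["image"][y0:y1,x0:x1,::-1],None,fx=s,fy=s,interpolation=cv2.INTER_CUBIC)
    for x in range((x0//10+1)*10,x1,10): cv2.putText(im,str(x),((x-x0)*s,10),0,.35,(255,255,255),1);cv2.line(im,((x-x0)*s,12),((x-x0)*s,18),(255,255,255),1)
    for y in range((y0//10+1)*10,y1,10): cv2.putText(im,str(y),(0,(y-y0)*s),0,.35,(255,255,255),1);cv2.line(im,(22,(y-y0)*s),(28,(y-y0)*s),(255,255,255),1)
    cv2.imwrite(name,im)
E
python3 - <<'E'
from h import *
c=dict(np.load("pics/top0.npz"))
crop(c,180,148,345,248,4,"pics/a.png")
crop(c,270,160,350,220,10,"pics/b.png")
E
```

```text
(no output)
```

View pics/a.png

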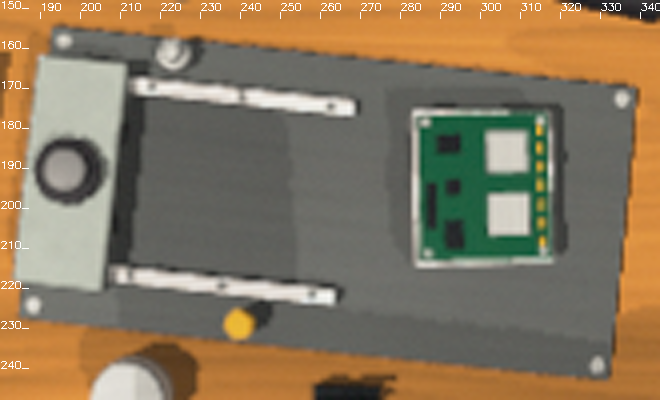

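View pics/b.png

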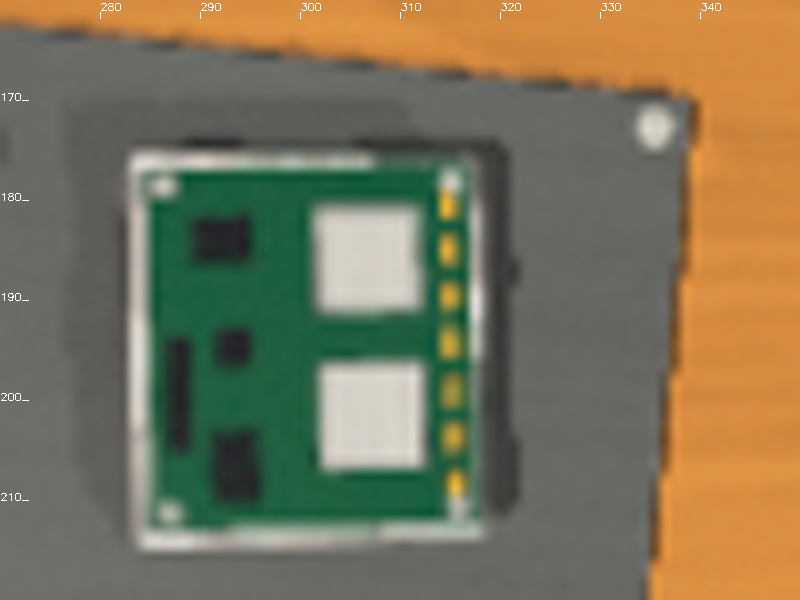

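```bash
cat > fit.py <<'E'
from h import *
from scipy.optimize import least_squares
def rect(P,L,W,x_dir=None):
    # P: 4 points order (+x,-y),( -x,-y),(-x,+y),(+x,+y) in frame
    Q=np.array([[L,-W],[-L,-W],[-L,W],[L,W]])/2
    r=least_squares(lambda p:((np.array([[np.cos(p[2]),-np.sin(p[2])],[np.sin(p[2]),np.cos(p[2])]])@Q.T).T+p[:2]-P[:,:2]).ravel(),[P[:,0].mean(),P[:,1].mean(),1.57])
    return r.x,r.fun.reshape(-1,2)*1000
E
python3 - <<'E'
from fit import *
c=dict(np.load("pics/top0.npz"))
a=np.array([[53,27],[637,88],[608,379],[19,317]])
A=plane(c,np.array([180,148])+(a+.5)/4-.5,.012)
b=np.array([[130,152],[478,155],[484,540],[140,548]])
B=plane(c,np.array([270,160])+(b+.5)/10-.5,.061)
np.set_printoptions(precision=4,suppress=True)
d,r=rect(A,.4,.2);print("dock",d,r)
m,r=rect(B,.09,.1);print("mod",m,r)
s,co=np.sin(d[2]),np.cos(d[2])
D=np.array([[co,s],[-s,co]])
print("mod in dock",D@(m[:2]-d[:2])*1000,np.degrees(m[2]-d[2]))
# check rails and button
for n,px,z in [("rail L inner/top ends",[[113,266],[336,293]],.028),("railR",[[130,84],[355,108]],.028),("button",[[68,171]],.06),("stop top edge",[[127,64],[106,291]],.048)]:
    P=plane(c,np.array([180,148])+(np.array(px)+.5)/4-.5,z)
    print(n,P,(P[:,:2]-d[:2])@D.T*1000)
z=c["z_map"];Kc=K(c)
def zw(u,v):
    dd=z[v,u];uu=cv2.undistortPoints(np.array([[[u,v]]],float),Kc,c["dist_coeffs"])[0,0]
    return (c["T"]@np.r_[uu*dd,dd,1])[:3]
for u,v in [(300,195),(306,186),(260,200),(196,190),(188,210),(325,220),(191,190)]: print(u,v,zw(u,v))
E
```

```text
dock [0.5381 0.0108 1.4909] [[ 1.5291  1.1428]
 [ 1.239  -0.7115]
 [-1.7579 -1.6896]
 [-1.0102  1.2582]]
mod [ 0.5477 -0.0868  1.6068] [[-0.8195  0.1119]
 [ 0.8252 -0.3881]
 [-0.4706 -0.9287]
 [ 0.4649  1.205 ]]
mod in dock [-96.4542 -17.33  ] 6.64446890650638
rail L inner/top ends [[0.4913 0.1524 0.028 ]
 [0.4775 0.0049 0.028 ]] [[137.4436  57.959 ]
 [-10.7117  59.9848]]
railR [[ 0.6124  0.1451  0.028 ]
 [ 0.6001 -0.0047  0.028 ]] [[139.8671 -63.323 ]
 [-10.4976 -62.964 ]]
button [[0.5513 0.1792 0.06  ]] [[168.9503   0.3777]]
stop top edge [[0.623  0.1451 0.048 ]
 [0.475  0.1538 0.048 ]] [[140.6501 -73.8264]
 [137.536   74.3723]]
300 195 [ 0.5461 -0.0859  0.0598]
306 186 [ 0.5693 -0.1004  0.0638]
260 200 [0.5329 0.0157 0.0119]
196 190 [0.5515 0.1792 0.0698]
188 210 [0.5005 0.2019 0.0483]
325 220 [ 0.4837 -0.1604  0.0093]
191 190 [0.5513 0.1924 0.0678]
```

>>> {"name": "drive_tool", "arguments": {
  "rows": [
    [[20, 18, 0, 0, 0, -1.2, 40], [29, 25, 0, 0, 0, -1.4, 40], [29, 25, 0, 0, 0, -1.4, 40], [29, 25, 0, 0, 0, -1.4, 40], [29, 25, 0, 0, 0, -1.4, 40], [29, 25, 0, 0, 0, -1.4, 40], [29, 25, 0, 0, 0, -1.4, 40], [29, 25, 0, 0, 0, -1.4, 40], [29, 25, 0, 0, 0, -1.4, 40], [29, 25, 0, 0, 0, -1.4, 40], [29, 25, 0, 0, 0, -1.4, 40], [29, 25, 0, 0, 0, -1.4, 40], [29, 25, 0, 0, 0, -1.4, 40], [29, 25, 0, 0, 0, -1.4, 40], [29, 25, 0, 0, 0, -1.4, 40], [29, 25, 0, 0, 0, -1.4, 40], [9, 10, 0, 0, 0, -0.4, 40], [0, 0, 0, 0, 0, 0, 40], [0, 0, 0, 0, 0, 0, 40]]
  ]
}}

```text
t: 2.0
position: [0.6253, -0.0971, 0.2385]
tool_rot: [3.141, -0.0, -1.651]
force: [0.2, 0.0, 0.3]
finger_gap: 0.04
```

```bash
python3 - <<'E'
from h import *
from bench import get_state,camera
s=get_state();print(s)
for n in("wrist","top"):
    c=camera(n);c["pos"]=s["position"];c["rot"]=s["tool_rot"];np.savez(f"pics/{n}1.npz",**c)
    print(c.get("T_tool_cam"),c["fovy"])
    cv2.imwrite(f"pics/{n}1.png",cv2.resize(c["image"][:,:,::-1],(800,600)))
E
```

```text
{'t': 2.0, 'joint_positions': array([-3.38772901e-01,  5.58269985e-01,  1.13480143e+00, -4.31009853e-04,
        1.44930665e+00,  1.31276848e+00]), 'dq': array([-0.01695501, -0.0130168 ,  0.00505017,  0.00088189,  0.00083972,
        0.00203837]), 'joint_torque': array([ 1.36879664e+00, -5.12585700e+01, -2.64211500e+01,  9.06103360e-02,
       -6.81465142e-02,  2.92786601e-02]), 'position': array([ 0.62533256, -0.09714418,  0.238497  ]), 'tool_rot': array([ 3.14072407e+00, -2.13210161e-04, -1.65148889e+00]), 'force': array([0.21277394, 0.03854427, 0.29730859]), 'moment': array([0.04762111, 0.02942182, 0.00926895]), 'finger_gap': 0.03996272978165641}
[[ 9.99999826e-01 -5.72082575e-04  1.41716719e-04 -7.62270558e-04]
 [ 5.12055350e-04  9.62379813e-01  2.71707257e-01 -7.01450019e-02]
 [-2.91824297e-04 -2.71707137e-01  9.62379939e-01 -1.46002536e-01]
 [ 0.00000000e+00  0.00000000e+00  0.00000000e+00  1.00000000e+00]] 58.93992881555466
None 54.46815605787764
```

View pics/wrist1.png

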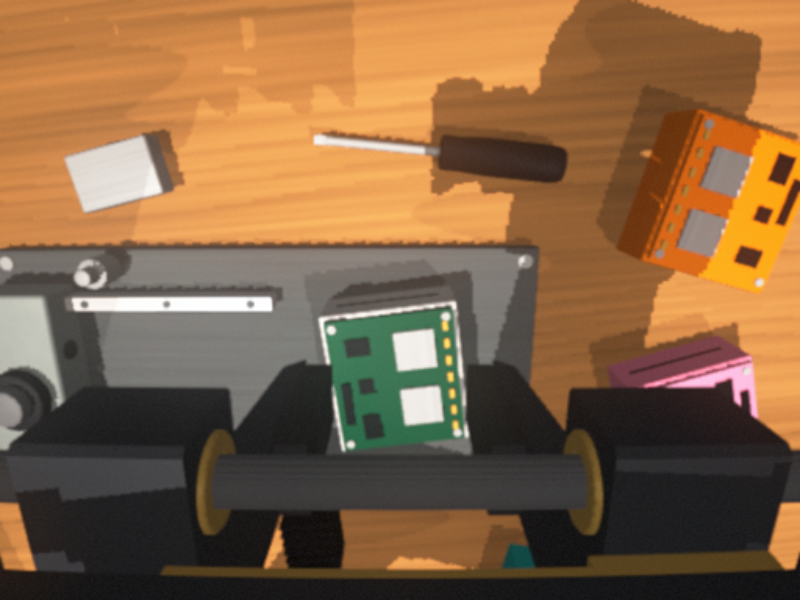

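View pics/top1.png

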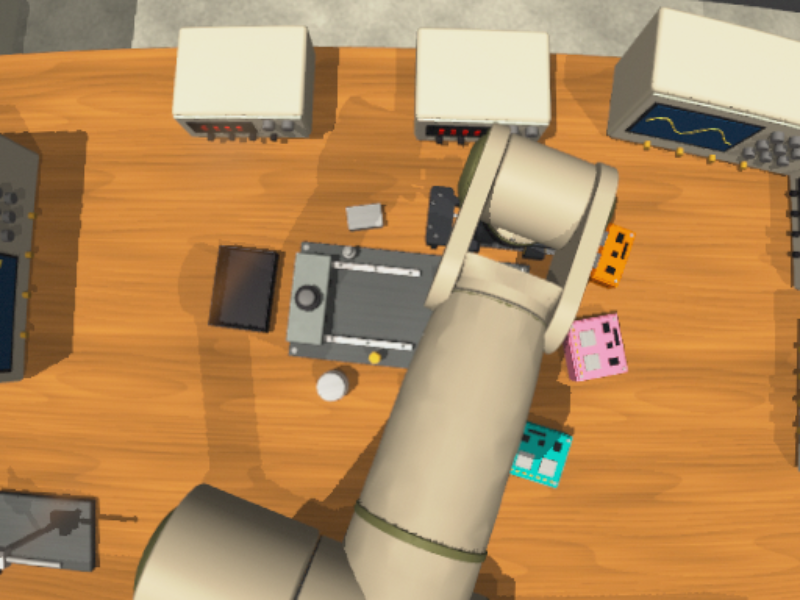

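```bash
cat >> h.py <<'E'
from scipy.spatial.transform import Rotation as Ro
def Tw(c):
    T=np.eye(4);T[:3,:3]=Ro.from_euler("xyz",c["rot"]).as_matrix();T[:3,3]=c["pos"];return T@c["T_tool_cam"]
def snap(names,tag):
    from bench import get_state,camera
    for n in names:
        s=get_state();c=camera(n);c["pos"]=s["position"];c["rot"]=s["tool_rot"];np.savez(f"pics/{n}{tag}.npz",**c)
        cv2.imwrite(f"pics/{n}{tag}.png",cv2.resize(c["image"][:,:,::-1],(800,600)))
    return s
def load(f): return dict(np.load(f"pics/{f}.npz"))
E
python3 - <<'E'
from h import *
c=load("wrist1")
crop(c,195,180,315,295,6,"pics/c.png")
crop(c,0,150,180,290,4,"pics/d.png")
E
```

```text
(no output)
```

View pics/c.png

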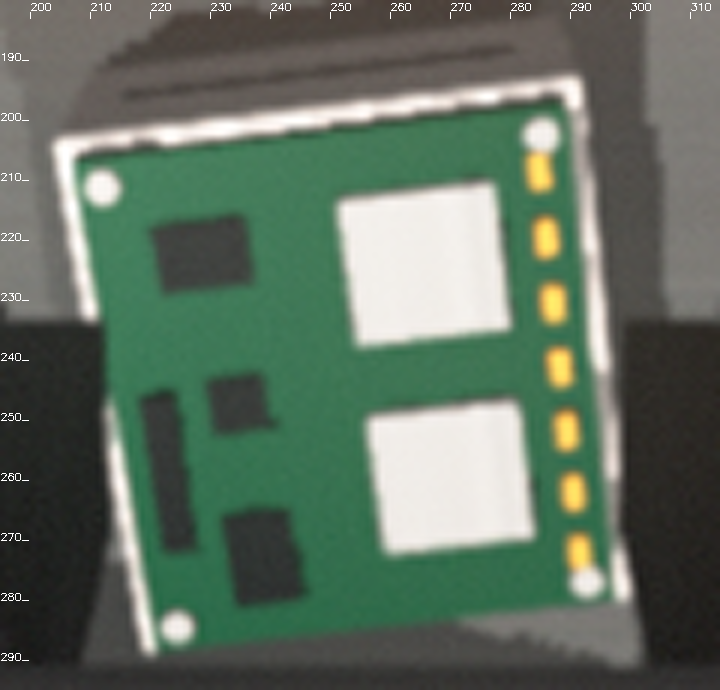

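View pics/d.png

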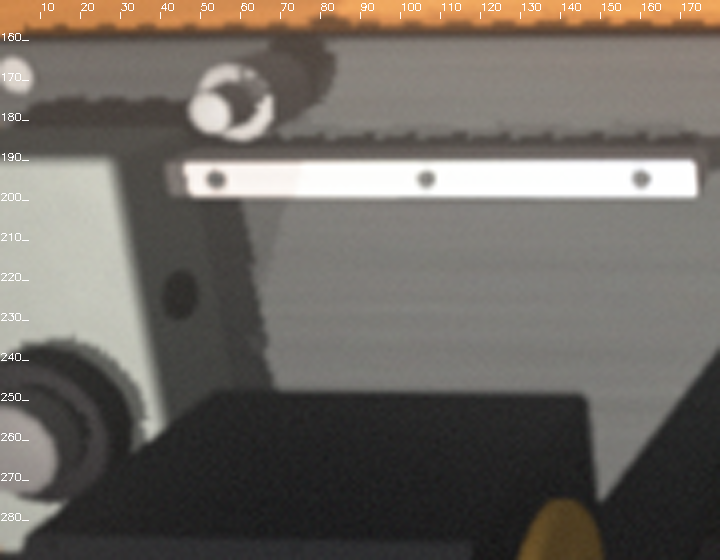

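```bash
python3 - <<'E'
from fit import *
np.set_printoptions(precision=4,suppress=True)
c=load("wrist1");T=Tw(c)
B=plane(c,np.array([195,180])+(np.array([[53,143],[583,80],[632,602],[150,656]])+.5)/6-.5,.061,T)
m,r=rect(B,.09,.1);print("mod",m,r)
f=lambda px,z:plane(c,np.array([0,150])+(np.array(px)+.5)/4-.5,z,T)
R=f([[697,197],[190,197],[697,160],[185,160]],.028);print(R)
e=R[1]-R[0];print("rail yaw",np.degrees(np.arctan2(e[1],e[0])))
S=f([[112,157],[150,400]],.048);print(S)
C=plane(c,np.array([[538,247],[100,247]])*.64-.2,.012,T);print("plate edge",C,np.degrees(np.arctan2(*(C[1]-C[0])[1::-1])))
E
```

```text
mod [ 0.5497 -0.0887  1.6161] [[ 0.8889  0.6352]
 [ 1.2314 -0.6918]
 [-0.9684 -1.3695]
 [-1.1519  1.4261]]
[[ 0.5945 -0.0042  0.028 ]
 [ 0.6061  0.139   0.028 ]
 [ 0.605  -0.0058  0.028 ]
 [ 0.6167  0.1377  0.028 ]]
rail yaw 85.39501604470227
[[0.6236 0.1441 0.048 ]
 [0.5542 0.1522 0.048 ]]
plate edge [[ 0.6219 -0.1954  0.012 ]
 [ 0.648   0.1182  0.012 ]] 85.24015307060142
```

>>> {"name": "drive_tool", "arguments": {
  "rows": [
    [[1, 3, -5, 0, 0, 0, 40], [0, 0, -15, 0, 0, 0, 40], [0, 0, -20, 0, 0, 0, 40], [0, 0, -20, 0, 0, 0, 40], [0, 0, -20, 0, 0, 0, 40], [0, 0, -20, 0, 0, 0, 40], [0, 0, -20, 0, 0, 0, 40], [0, 0, -20, 0, 0, 0, 40], [0, 0, -20, 0, 0, 0, 40], [0, 0, -18, 0, 0, 0, 40], [0, 0, -12, 0, 0, 0, 40], [0, 0, -8, 0, 0, 0, 40], [0, 0, 0, 0, 0, 0, 40], [0, 0, 0, 0, 0, 0, 40]]
  ]
}}

```text
t: 3.5
position: [0.6273, -0.0936, 0.0414]
tool_rot: [-3.141, -0.0, -1.652]
force: [-0.2, 0.3, 0.1]
finger_gap: 0.0402
```

```bash
python3 - <<'E'
from h import *
s=snap(["wrist","side"],2);print(s["position"],s["tool_rot"],s["force"])
E
```

```text
[ 0.62745095 -0.09356748  0.04159379] [-3.14020307e+00 -3.58518038e-04 -1.65151205e+00] [-0.08337794  0.17183374 -0.46145997]
```

View pics/wrist2.png

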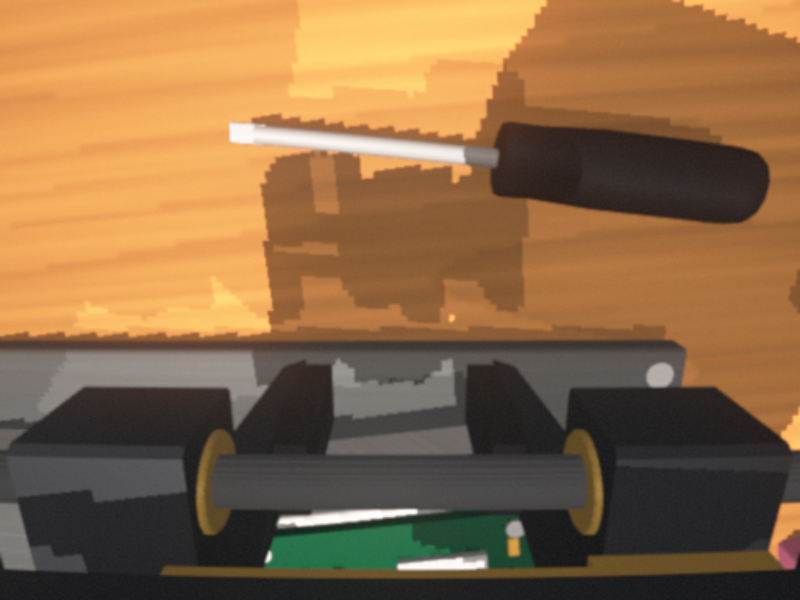

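View pics/side2.png

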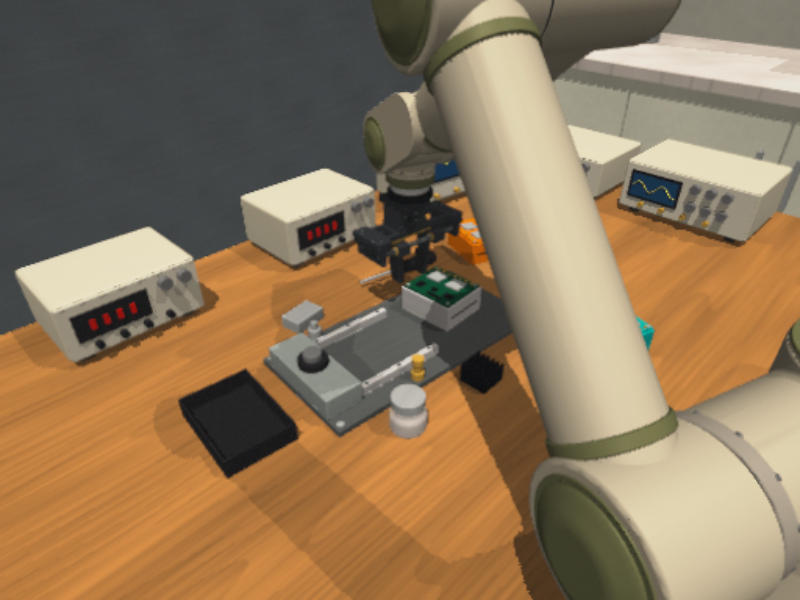

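The fingers are down beside the far face with a clear gap. I'll push sideways about 34 mm slowly.

>>> {"name": "drive_tool", "arguments": {
  "rows": [
    [[-2, 0.16, 0, 0, 0, 0, 40], [-2, 0.16, 0, 0, 0, 0, 40], [-2, 0.16, 0, 0, 0, 0, 40], [-2, 0.16, 0, 0, 0, 0, 40], [-2, 0.16, 0, 0, 0, 0, 40], [-2, 0.16, 0, 0, 0, 0, 40], [-2, 0.16, 0, 0, 0, 0, 40], [-2, 0.16, 0, 0, 0, 0, 40], [-2, 0.16, 0, 0, 0, 0, 40], [-2, 0.16, 0, 0, 0, 0, 40], [-2, 0.16, 0, 0, 0, 0, 40], [-2, 0.16, 0, 0, 0, 0, 40], [-2, 0.16, 0, 0, 0, 0, 40], [-2, 0.16, 0, 0, 0, 0, 40], [-2, 0.16, 0, 0, 0, 0, 40], [-2, 0.16, 0, 0, 0, 0, 40], [-1.5, 0.12, 0, 0, 0, 0, 40], [0, 0, 0, 0, 0, 0, 40]]
  ]
}}

```text
t: 5.4
position: [0.5933, -0.0906, 0.0407]
tool_rot: [3.141, 0.0, -1.652]
force: [1.4, -0.7, 0.3]
finger_gap: 0.0399
```

```bash
python3 - <<'E'
from h import *
s=snap(["wrist","top","side"],3);print(s["position"],s["tool_rot"],s["force"])
c=load("side3");crop(c,225,140,345,230,6,"pics/s3.png")
E
```

```text
[ 0.59328767 -0.0905438   0.04067425] [ 3.14082022e+00  3.50348455e-04 -1.65161003e+00] [ 1.44619351 -0.37326174  0.9429133 ]
```

View pics/wrist3.png

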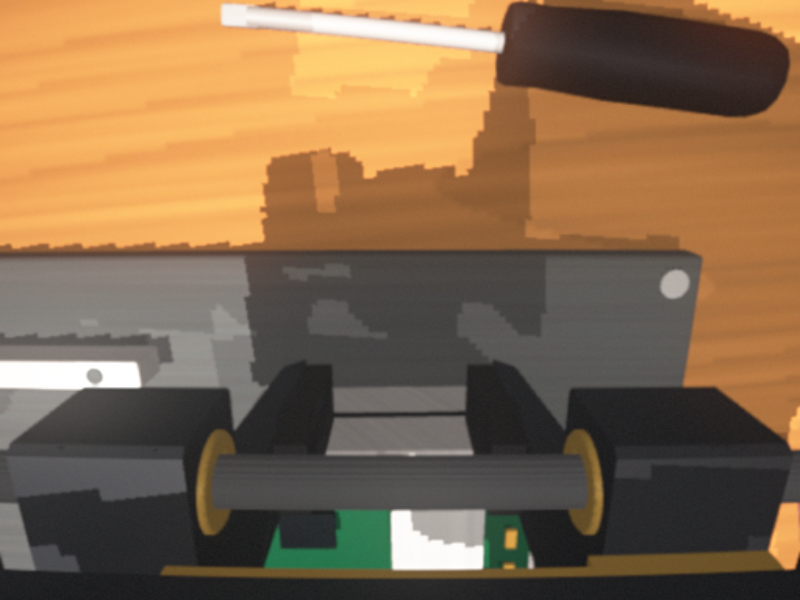

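View pics/s3.png

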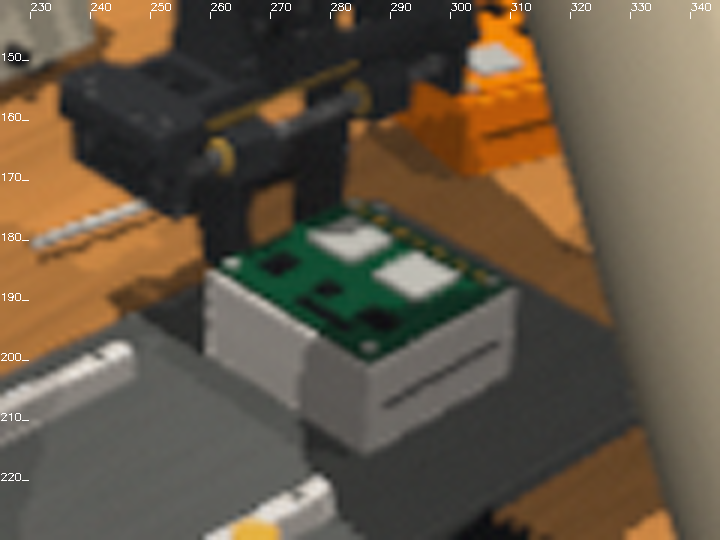

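```bash
cat >> fit.py <<'E'
def todock(P,O=(.538,.0106),th=85.4):
    t=np.radians(th);D=np.array([[np.cos(t),np.sin(t)],[-np.sin(t),np.cos(t)]])
    return (np.atleast_2d(P)[:,:2]-O)@D.T*1000
def fromdock(p,O=(.538,.0106),th=85.4):
    t=np.radians(th);D=np.array([[np.cos(t),np.sin(t)],[-np.sin(t),np.cos(t)]])
    return np.atleast_2d(p)/1000@D+O
E
python3 - <<'E'
from fit import *
np.set_printoptions(precision=2,suppress=True)
c=load("side3")
f=lambda px,z:todock(plane(c,np.array([225,140])+(np.array(px)+.5)/6-.5,z))
print(f([[205,272],[365,363],[517,287]],.061)); print("bottom",f([[205,357],[365,455],[510,370]],.012))
print("rail L near end top inner, outer;R",f([[318,475],[334,487],[120,340],[132,345]],.028))
print(todock(load("top3")["pos"]))
# wrist: plate edge vs top edge of module
E
```

```text
[[ -40.55  -44.78]
 [ -45.46   48.53]
 [-133.38   50.57]]
bottom [[ -44.6   -49.47]
 [ -48.89   47.88]
 [-139.92   45.7 ]]
rail L near end top inner, outer;R [[-10.57  59.4 ]
 [-10.13  69.16]
 [-10.09 -66.22]
 [-11.64 -59.85]]
[[-96.42 -63.22]]
```

>>> {"name": "drive_tool", "arguments": {
  "rows": [
    [[3, -0.2, 0, 0, 0, 0, 40], [8, -0.6, 0, 0, 0, 0, 40], [12, -1, 0, 0, 0, 0, 40], [12, -1, 5, 0, 0, 0, 40], [5, -0.5, 15, 0, 0, 0, 40], [0, 0, 25, 0, 0, 0, 40], [0, 0, 30, 0, 0, 0, 40], [0, 0, 30, 0, 0, 0, 40], [0, 0, 30, 0, 0, 0, 40], [0, 0, 30, 0, 0, 0, 40], [0, 0, 20, 0, 0, 0, 40], [0, 0, 10, 0, 0, 0, 40], [0, 0, 0, 0, 0, 0, 40], [0, 0, 0, 0, 0, 0, 40]]
  ]
}}

```text
t: 6.95
position: [0.6333, -0.0939, 0.2344]
tool_rot: [3.14, 0.001, -1.651]
force: [-1.2, -0.6, -0.8]
finger_gap: 0.0398
```

```bash
python3 - <<'E'
from h import *
s=snap(["wrist","side"],4);print(s["position"],s["tool_rot"],s["force"])
c=load("wrist4");crop(c,185,180,315,300,6,"pics/w4.png")
c=load("side4");crop(c,215,150,335,250,6,"pics/s4.png")
E
```

```text
[ 0.63322777 -0.09385175  0.23410714] [ 3.13904564e+00  6.71307544e-04 -1.65146430e+00] [-0.42724619  0.73424037  0.08254967]
```

View pics/wrist4.png

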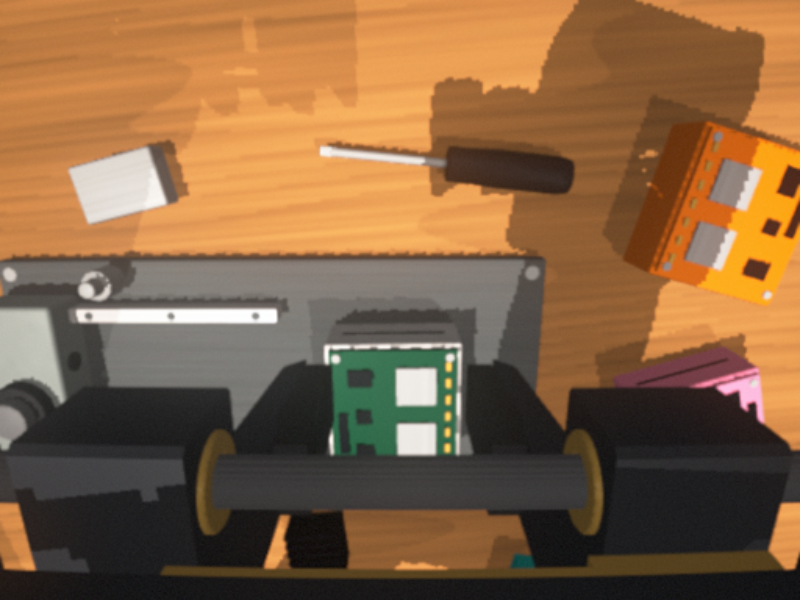

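View pics/w4.png

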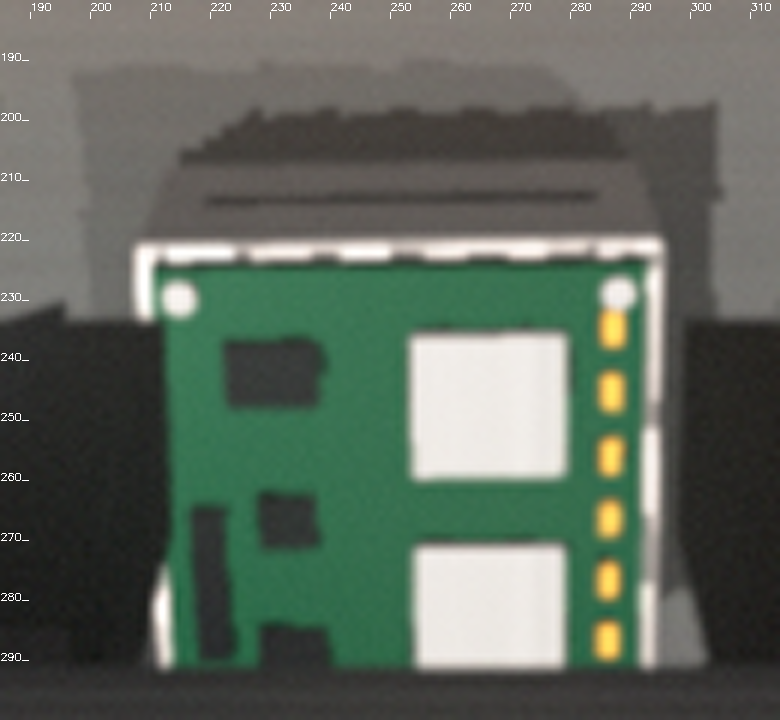

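View pics/s4.png

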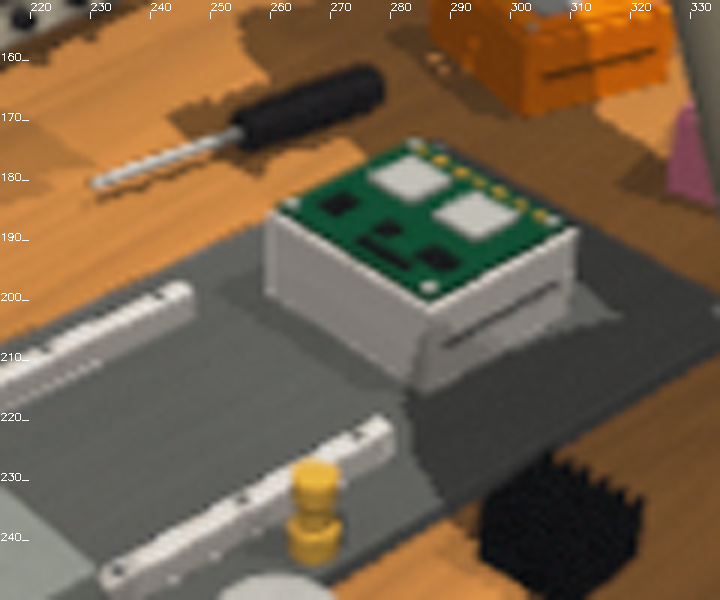

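```bash
python3 - <<'E'
from fit import *
np.set_printoptions(precision=2,suppress=True)
c=load("wrist4");T=Tw(c)
f=lambda px,z:todock(plane(c,np.array([185,180])+(np.array(px)+.5)/6-.5,z,T))
print("mod top right corners",f([[134,242],[664,240]],.0605),"bottom of side",f([[180,160],[630,160]],.012))
g=lambda px,z:todock(plane(c,np.array(px)*.64-.2,z,T))
print("rail top out/in",g([[280,308],[278,322]],.028),"plate edge",g([[544,258],[100,257]],.012))
c=load("side4")
f=lambda px,z:todock(plane(c,np.array([215,150])+(np.array(px)+.5)/6-.5,z))
print("side top",f([[265,208],[428,302],[578,232],[415,138]],.061),"bottom",f([[265,293],[420,390]],.012))
print("rails",f([[376,420],[392,432],[180,283],[192,290]],.028))
E
```

```text
mod top right corners [[ -47.17  -54.09]
 [-135.75  -54.39]] bottom of side [[ -49.24  -52.54]
 [-134.81  -52.48]]
rail top out/in [[-12.92 -68.46]
 [-10.87 -58.24]] plate edge [[-198.24 -100.46]
 [ 118.97 -101.89]]
side top [[ -42.61  -47.18]
 [ -46.86   48.82]
 [-130.84   53.47]
 [-132.13  -47.12]] bottom [[-46.62 -51.81]
 [-49.69  44.06]]
rails [[ -7.76  61.23]
 [ -7.34  70.94]
 [ -8.65 -64.44]
 [ -9.25 -56.91]]
```

>>> {"name": "drive_tool", "arguments": {
  "rows": [
    [[-5, 5, -5, 0, 0, 0, 40], [-10, 1, -15, 0, 0, 0, 40], [-10, 1, -25, 0, 0, 0, 40], [0, 0, -30, 0, 0, 0, 40], [0, 0, -30, 0, 0, 0, 40], [0, 0, -30, 0, 0, 0, 40], [0, 0, -28, 0, 0, 0, 40], [0, 0, -18, 0, 0, 0, 40], [0, 0, -11, 0, 0, 0, 40], [0, 0, -2, 0, 0, 0, 40], [0, 0, 0, 0, 0, 0, 40], [0, 0, 0, 0, 0, 0, 40]]
  ]
}}

```text
t: 8.25
position: [0.609, -0.0871, 0.0427]
tool_rot: [-3.14, -0.0, -1.651]
force: [0.4, -0.5, 0.7]
finger_gap: 0.0402
```

```bash
python3 - <<'E'
from fit import *
from bench import get_state
s=get_state();print(s["position"],s["tool_rot"],s["force"],todock(s["position"]))
E
```

```text
[ 0.60904648 -0.08713989  0.04270266] [-3.13998690e+00 -3.81186936e-04 -1.65138243e+00] [ 0.39685829 -0.489069    0.66387944] [[-91.72720232 -78.65626049]]
```

>>> {"name": "drive_tool", "arguments": {
  "rows": [
    [[-2, 0.16, 0, 0, 0, 0, 40], [-2, 0.16, 0, 0, 0, 0, 40], [-2, 0.16, 0, 0, 0, 0, 40], [-2, 0.16, 0, 0, 0, 0, 40], [-2, 0.16, 0, 0, 0, 0, 40], [-2, 0.16, 0, 0, 0, 0, 40], [-2, 0.16, 0, 0, 0, 0, 40], [-2, 0.16, 0, 0, 0, 0, 40], [-2, 0.16, 0, 0, 0, 0, 40], [-1.4, 0.1, 0, 0, 0, 0, 40], [0, 0, 0, 0, 0, 0, 40], [0, 0, 0, 0, 0, 0, 40], [3, -0.2, 0, 0, 0, 0, 40], [8, -0.6, 0, 0, 0, 0, 40], [10, -0.8, 0, 0, 0, 0, 40], [5, -0.4, 10, 0, 0, 0, 40], [0, 0, 20, 0, 0, 0, 40], [0, 0, 30, 0, 0, 0, 40], [0, 0, 20, 0, 0, 0, 40], [0, 0, 5, 0, 0, 0, 40]]
  ]
}}

```text
t: 10.25
position: [0.6163, -0.0877, 0.1297]
tool_rot: [-3.137, -0.001, -1.651]
force: [1.1, -0.1, -0.1]
finger_gap: 0.0401
```

```bash
python3 - <<'E'
from fit import *
np.set_printoptions(precision=4,suppress=True)
from bench import get_state
s=get_state();print(s["position"],s["tool_rot"],s["force"],todock(s["position"]),s["joint_positions"])
print(fromdock([-180,0]),(fromdock([-180,0])-s["position"][:2])*1000)
E
```

```text
[ 0.6163 -0.0877  0.1297] [-3.1374 -0.001  -1.6513] [ 1.0753 -0.1131 -0.1201] [[-91.6912 -85.8811]] [-0.3293  0.6187  1.3255  0.      1.1931  1.322 ]
[[ 0.5236 -0.1688]] [[-92.6867 -81.1368]]
```

>>> {"name": "drive_tool", "arguments": {
  "rows": [
    [[-3, -3, 20, 0, 0, 3, 50], [-6.9, -6, 20, 0, 0, 6.5, 50], [-6.9, -6, 20, 0, 0, 6.5, 50], [-6.9, -6, 20, 0, 0, 6.5, 50], [-6.9, -6, 0, 0, 0, 6.5, 50], [-6.9, -6, 0, 0, 0, 6.5, 50], [-6.9, -6, 0, 0, 0, 6.5, 50], [-6.9, -6, 0, 0, 0, 6.5, 50], [-6.9, -6, 0, 0, 0, 6.5, 50], [-6.9, -6, 0, 0, 0, 6.5, 50], [-6.9, -6, 0, 0, 0, 6.5, 50], [-6.9, -6, 0, 0, 0, 6.5, 50], [-6.9, -6, 0, 0, 0, 6.5, 50], [-6.9, -6, 0, 0, 0, 6.5, 50], [0, 0, 0, 0, 0, 2.5, 50], [0, 0, 0, 0, 0, 0, 50], [0, 0, 0, 0, 0, 0, 50]]
  ]
}}

```text
t: 11.95
position: [0.5224, -0.1683, 0.2064]
tool_rot: [-3.141, 0.001, -0.082]
force: [-0.5, 0.4, 0.4]
finger_gap: 0.0504
```

```bash
python3 - <<'E'
from fit import *
s=snap(["wrist","top","side"],5);print(s["position"],s["tool_rot"],s["force"],todock(s["position"]))
c=load("side5");crop(c,215,150,335,250,6,"pics/s5.png")
E
```

```text
[ 0.52249095 -0.16829329  0.20648531] [-3.14140424e+00  4.03536397e-04 -8.13808163e-02] [-0.35421439 -0.53028688 -1.20043253] [[-179.56086647    1.11204526]]
```

View pics/wrist5.png

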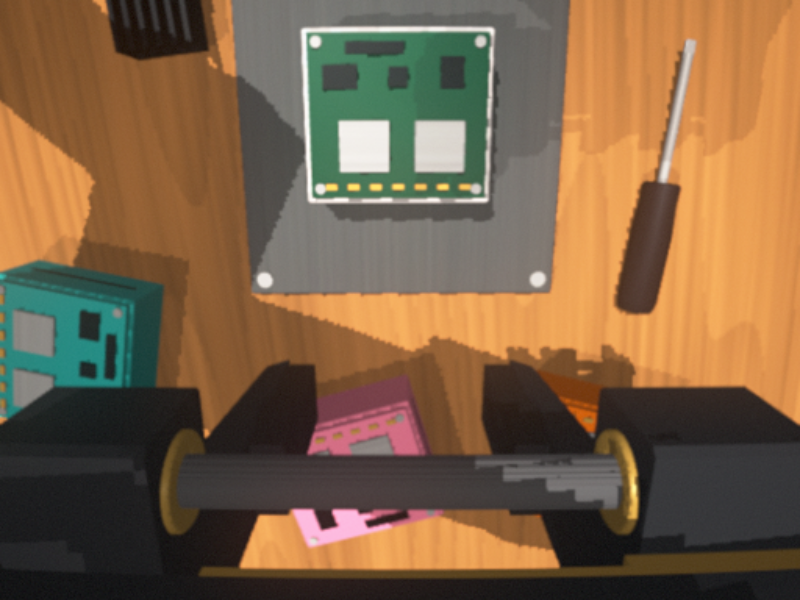

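View pics/top5.png

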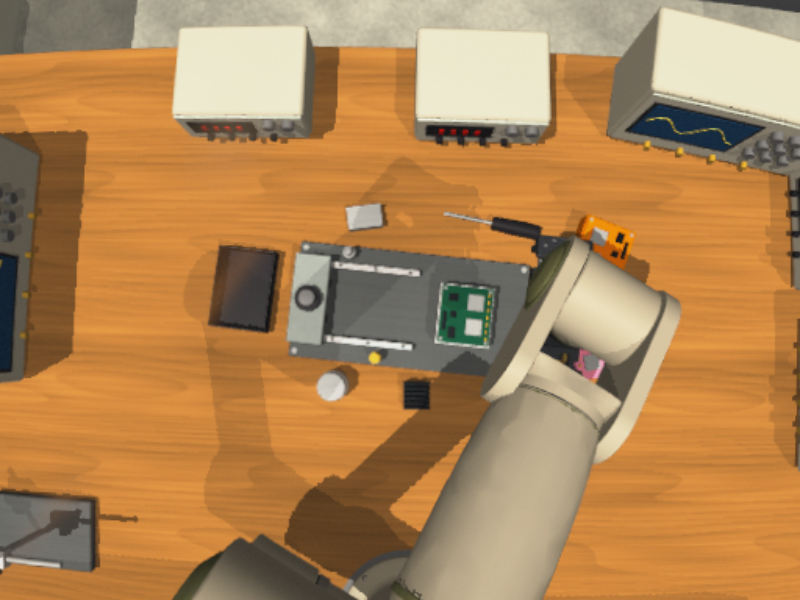

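View pics/s5.png

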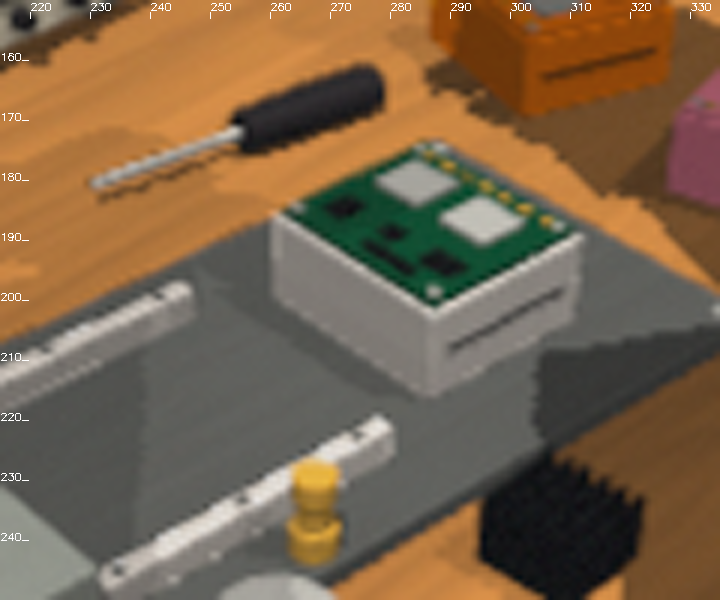

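```bash
python3 - <<'E'
from fit import *
c=load("wrist5");crop(c,145,0,375,190,3,"pics/w5.png")
c=load("top5");crop(c,180,150,340,245,5,"pics/t5.png")
E
```

```text
(no output)
```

View pics/w5.png

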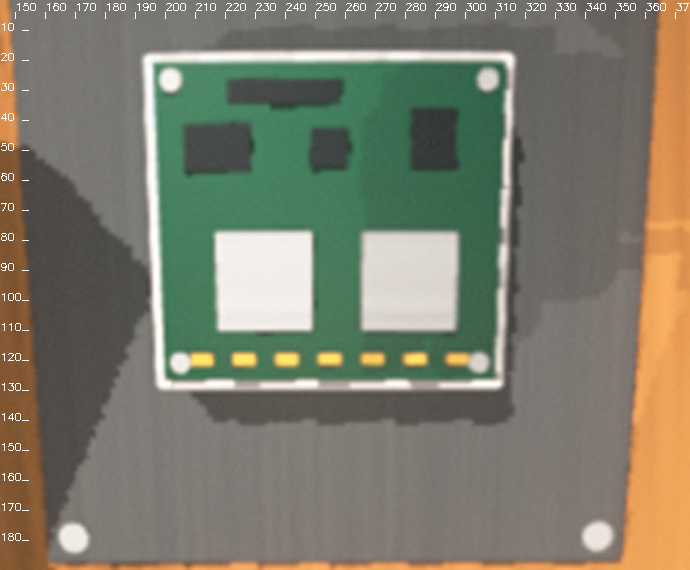

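View pics/t5.png

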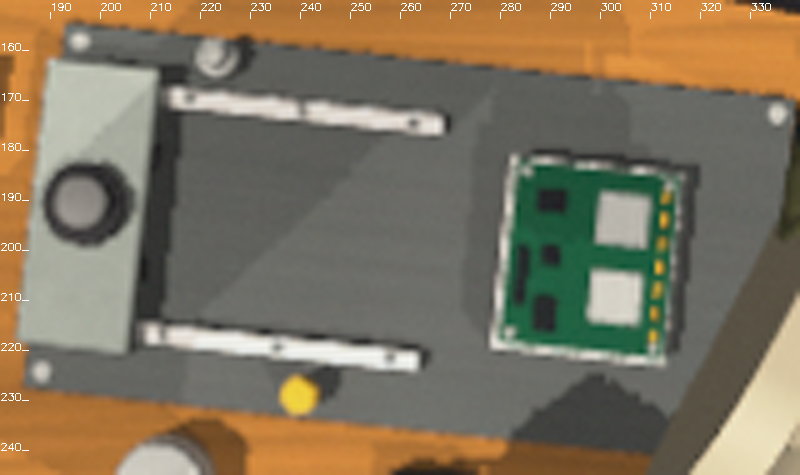

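```bash
python3 - <<'E'
from fit import *
np.set_printoptions(precision=2,suppress=True)
c=load("wrist5");T=Tw(c)
f=lambda px,z:plane(c,np.array([145,0])+(np.array(px)+.5)/3-.5,z,T)
P=f([[514,53],[503,388],[157,388],[143,54]],.061)
m,r=rect(P,.09,.1);print(m,np.degrees(m[2]),todock(m[:2]),r)
P=f([[47,563],[622,562]],.012);print("plate rear corners",todock(P))
print("plate edges at row 200/400 left,right",todock(f([[26,200],[38,400],[647,200],[633,400]],.012)))
c=load("top5")
f=lambda px,z:plane(c,np.array([180,150])+(np.array(px)+.5)/5-.5,z)
P=f([[512,153],[682,175],[665,366],[491,347]],.061)
m,r=rect(P,.09,.1);print(m,np.degrees(m[2]),todock(m[:2]),r)
print("rails inner R,L",todock(f([[443,134],[168,106],[147,322],[420,347]],.028)))
E
```

```text
[ 0.53 -0.08  1.49] 85.41967546183368 [[-91.7    1.46]] [[ 1.34  1.12]
 [ 0.85 -1.17]
 [-1.19 -1.24]
 [-1.    1.29]]
plate rear corners [[-199.63   99.87]
 [-199.67  -99.68]]
plate edges at row 200/400 left,right [[ -80.2    97.95]
 [-143.49   98.66]
 [ -80.59  -99.42]
 [-143.89  -99.32]]
[ 0.53 -0.08  1.49] 85.09888430092559 [[-89.82   1.79]] [[-0.14  0.75]
 [ 1.2  -1.48]
 [-0.62 -0.02]
 [-0.44  0.75]]
rails inner R,L [[-10.32 -58.34]
 [136.55 -57.91]
 [134.68  57.24]
 [ -9.97  54.97]]
```

>>> {"name": "drive_tool", "arguments": {
  "rows": [
    [[0, 0, -5, 0, 0, 0, 50], [0, 0, -15, 0, 0, 0, 50], [0, 0, -25, 0, 0, 0, 50], [0, 0, -30, 0, 0, 0, 50], [0, 0, -30, 0, 0, 0, 50], [0, 0, -28, 0, 0, 0, 50], [0, 0, -18, 0, 0, 0, 50], [0, 0, -10, 0, 0, 0, 50], [0, 0, -5, 0, 0, 0, 50], [0, 0, 0, 0, 0, 0, 50], [0.4, 5, 0, 0, 0, 0, 50], [0.4, 5, 0, 0, 0, 0, 50], [0.4, 5, 0, 0, 0, 0, 50], [0.4, 5, 0, 0, 0, 0, 50], [0.24, 3, 0, 0, 0, 0, 50]]
  ]
}}

```text
t: 13.6
position: [0.5244, -0.1449, 0.0409]
tool_rot: [3.142, -0.0, -0.08]
force: [-0.0, -0.6, -0.4]
finger_gap: 0.0499
```

>>> {"name": "drive_tool", "arguments": {
  "rows": [
    [[0.24, 3, 0, 0, 0, 0, 50], [0.24, 3, 0, 0, 0, 0, 50], [0.24, 3, 0, 0, 0, 0, 50], [0.24, 3, 0, 0, 0, 0, 50], [0.24, 3, 0, 0, 0, 0, 50], [0.24, 3, 0, 0, 0, 0, 50], [0.24, 3, 0, 0, 0, 0, 50], [0.24, 3, 0, 0, 0, 0, 50], [0.24, 3, 0, 0, 0, 0, 50], [0.24, 3, 0, 0, 0, 0, 50], [0.24, 3, 0, 0, 0, 0, 50], [0.24, 3, 0, 0, 0, 0, 50], [0.24, 3, 0, 0, 0, 0, 50], [0.24, 3, 0, 0, 0, 0, 50], [0, 0, 0, 0, 0, 0, 50]]
  ]
}}

```text
t: 15.1
position: [0.5276, -0.1028, 0.0407]
tool_rot: [-3.141, 0.0, -0.08]
force: [0.2, 0.0, -0.3]
finger_gap: 0.0502
```

```bash
python3 - <<'E'
from fit import *
s=snap(["wrist","top","side"],6);print(s["position"],s["tool_rot"],s["force"],todock(s["position"]))
c=load("side6");crop(c,180,150,320,260,5,"pics/s6.png")
c=load("top6");crop(c,180,150,340,245,5,"pics/t6.png")
E
```

```text
[ 0.52754778 -0.10298624  0.04066105] [-3.14087358e+00  3.95202918e-04 -8.05562732e-02] [ 0.30386538 -0.02122974 -0.38711969] [[-114.05861706    1.30906224]]
```

View pics/wrist6.png

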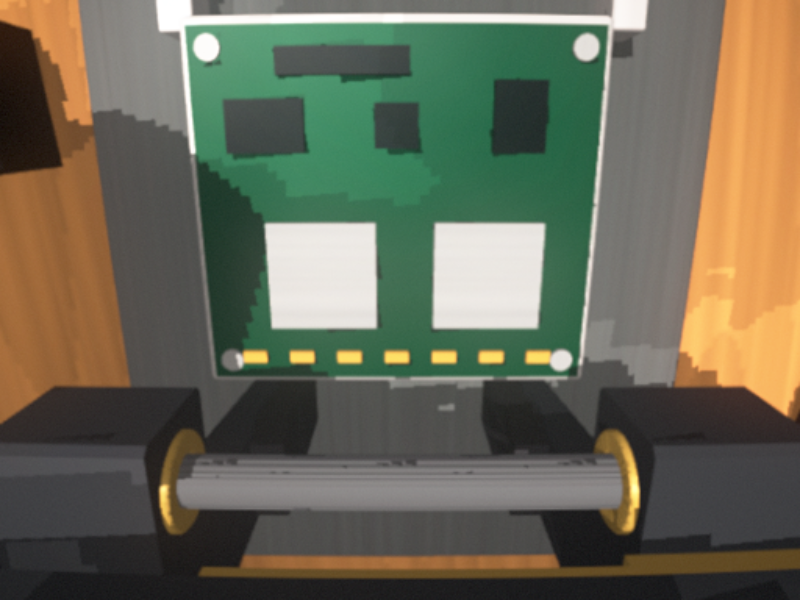

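View pics/t6.png

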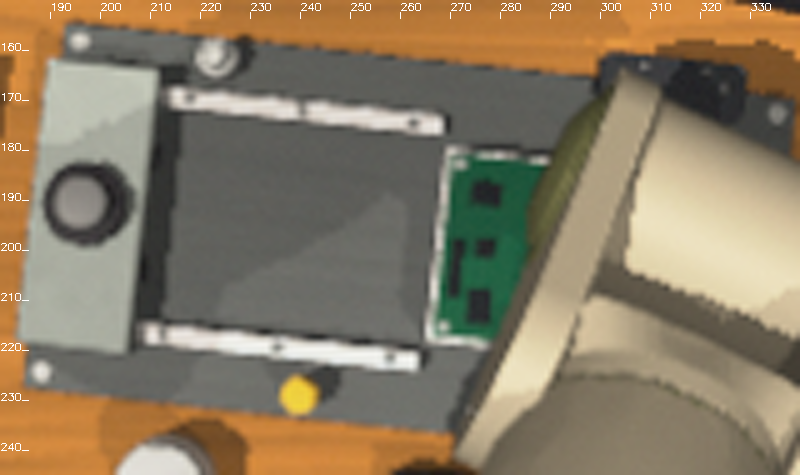

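View pics/s6.png

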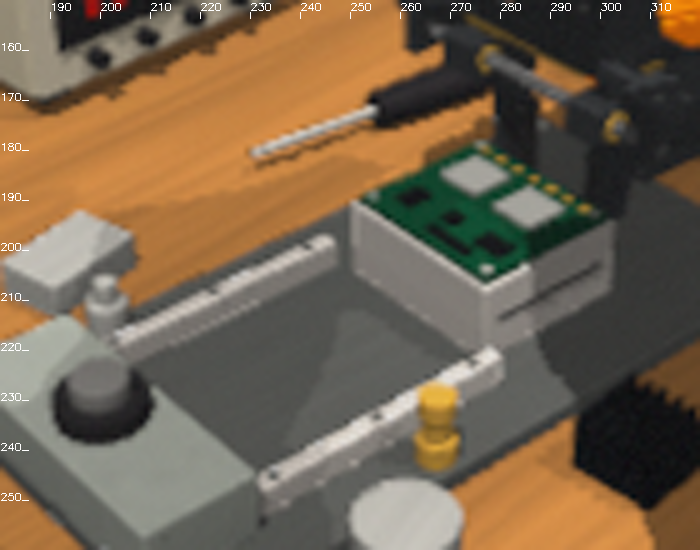

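```bash
python3 - <<'E'
from fit import *
np.set_printoptions(precision=2,suppress=True)
c=load("wrist6");T=Tw(c)
P=plane(c,np.array([[612,17],[580,379],[214,378],[182,20]])*.64-.2,.0608,T)
m,r=rect(P,.09,.1);print(np.degrees(m[2]),todock(m[:2]),r)
print("rail outer edges L,R",todock(plane(c,np.array([[158,15],[645,15],[158,31],[645,29]])*.64-.2,.028,T)))
print("plate edges",todock(plane(c,np.array([[107,200],[707,200]])*.64-.2,.012,T)))
c=load("top6")
f=lambda px,z:plane(c,np.array([180,150])+(np.array(px)+.5)/5-.5,z)
print(todock(f([[448,146],[428,340]],.061)),"rails",todock(f([[443,134],[168,106],[147,322],[420,347]],.028)))
E
```

```text
85.40129759615253 [[-57.23   1.46]] [[ 2.98  1.89]
 [ 2.43 -2.42]
 [-2.71 -2.34]
 [-2.7   2.87]]
rail outer edges L,R [[ -5.99  67.6 ]
 [ -6.05 -67.14]
 [-10.14  67.99]
 [ -9.67 -67.49]]
plate edges [[ -58.     97.53]
 [ -58.07 -101.05]]
[[-12.87 -48.76]
 [-13.02  50.9 ]] rails [[-10.32 -58.34]
 [136.55 -57.91]
 [134.68  57.24]
 [ -9.97  54.97]]
```

>>> {"name": "drive_tool", "arguments": {
  "rows": [
    [[0.27, 3, 0, 0, 0, 0, 50], [0.27, 3, 0, 0, 0, 0, 50], [0.27, 3, 0, 0, 0, 0, 50], [0.27, 3, 0, 0, 0, 0, 50], [0.27, 3, 0, 0, 0, 0, 50], [0.27, 3, 0, 0, 0, 0, 50], [0.27, 3, 0, 0, 0, 0, 50], [0.27, 3, 0, 0, 0, 0, 50], [0.27, 3, 0, 0, 0, 0, 50], [0.27, 3, 0, 0, 0, 0, 50], [0.27, 3, 0, 0, 0, 0, 50], [0.27, 3, 0, 0, 0, 0, 50], [0.27, 3, 0, 0, 0, 0, 50], [0.27, 3, 0, 0, 0, 0, 50], [0.27, 3, 0, 0, 0, 0, 50], [0.27, 3, 0, 0, 0, 0, 50], [0.27, 3, 0, 0, 0, 0, 50], [0.27, 3, 0, 0, 0, 0, 50], [0.27, 3, 0, 0, 0, 0, 50], [0.27, 3, 0, 0, 0, 0, 50]]
  ]
}}

```text
t: 17.25
position: [0.533, -0.0432, 0.0407]
tool_rot: [-3.142, 0.0, -0.081]
force: [-0.3, -3.6, -1.6]
finger_gap: 0.0501
```

```bash
python3 - <<'E'
from fit import *
s=snap(["wrist","top","side"],7);print(s["position"],s["tool_rot"],s["force"],todock(s["position"]))
c=load("top7");crop(c,180,150,340,245,5,"pics/t7.png")
E
```

```text
[ 0.53307464 -0.0428988   0.04076145] [-3.14115245e+00 -2.31911151e-06 -8.04217435e-02] [-0.21298132 -0.60671874  0.63406909] [[-53.72148527   0.61895194]]
```

View pics/wrist7.png

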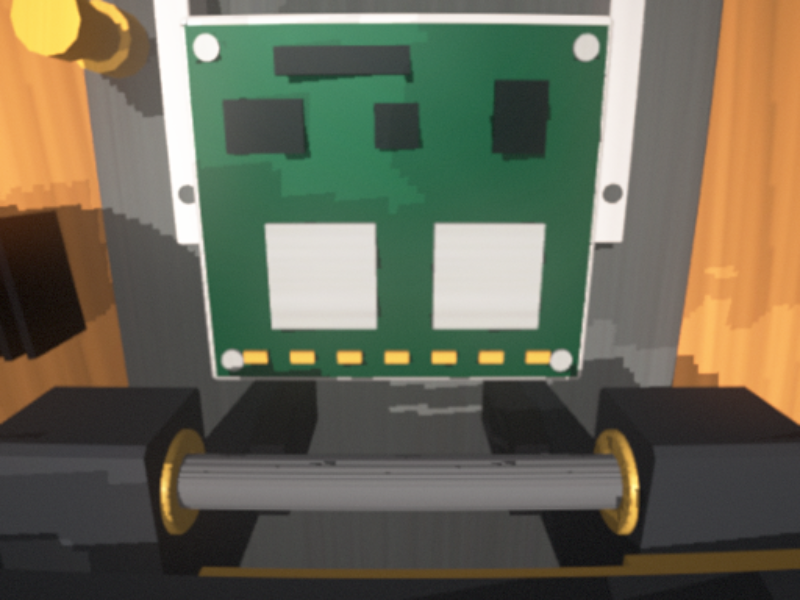

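View pics/t7.png

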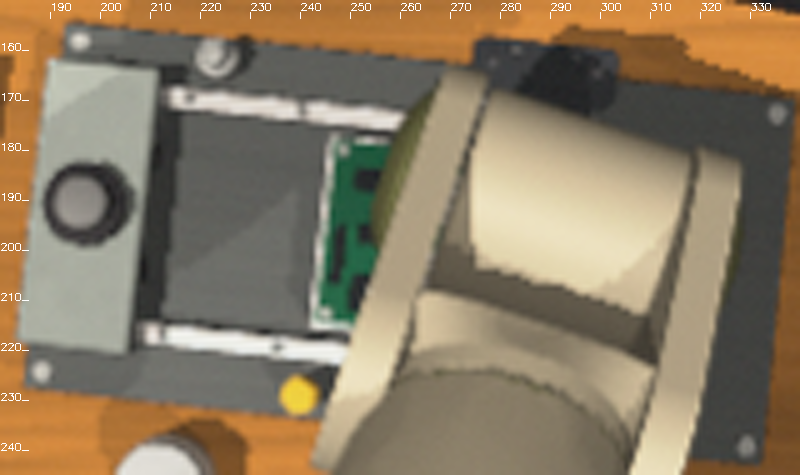

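>>> {"name": "drive_tool", "arguments": {
  "rows": [
    [[0.25, 3, 0, 0, 0, 0, 50], [0.25, 3, 0, 0, 0, 0, 50], [0.25, 3, 0, 0, 0, 0, 50], [0.25, 3, 0, 0, 0, 0, 50], [0.25, 3, 0, 0, 0, 0, 50], [0.25, 3, 0, 0, 0, 0, 50], [0.25, 3, 0, 0, 0, 0, 50], [0.25, 3, 0, 0, 0, 0, 50], [0.25, 3, 0, 0, 0, 0, 50], [0.25, 3, 0, 0, 0, 0, 50], [0.25, 3, 0, 0, 0, 0, 50], [0.25, 3, 0, 0, 0, 0, 50], [0.25, 3, 0, 0, 0, 0, 50], [0.25, 3, 0, 0, 0, 0, 50], [0.25, 3, 0, 0, 0, 0, 50], [0.25, 3, 0, 0, 0, 0, 50], [0.25, 3, 0, 0, 0, 0, 50], [0.25, 3, 0, 0, 0, 0, 50], [0.25, 3, 0, 0, 0, 0, 50], [0.25, 3, 0, 0, 0, 0, 50]]
  ]
}}

```text
t: 19.4
position: [0.5381, 0.0167, 0.0408]
tool_rot: [3.142, -0.0, -0.081]
force: [-0.1, -5.2, 2.9]
finger_gap: 0.05
```

>>> {"name": "drive_tool", "arguments": {
  "rows": [
    [[0.25, 3, 0, 0, 0, 0, 50], [0.25, 3, 0, 0, 0, 0, 50], [0.25, 3, 0, 0, 0, 0, 50], [0.25, 3, 0, 0, 0, 0, 50], [0.25, 3, 0, 0, 0, 0, 50], [0.25, 3, 0, 0, 0, 0, 50], [0.16, 2, 0, 0, 0, 0, 50], [0, 0, 0, 0, 0, 0, 50]]
  ]
}}

```text
t: 20.2
position: [0.5397, 0.037, 0.0407]
tool_rot: [-3.141, -0.0, -0.081]
force: [0.8, -1.9, 1.2]
finger_gap: 0.05
```

```bash
python3 - <<'E'
from fit import *
s=snap(["wrist","top"],8);print(s["position"],s["tool_rot"],s["force"],todock(s["position"]))
c=load("top8");crop(c,180,150,340,245,5,"pics/t8.png")
E
```

```text
[0.53961687 0.03699957 0.04063112] [-3.14098123e+00  1.95276396e-04 -8.06273652e-02] [ 0.94164033 -1.90664484  0.73977018] [[26.44420324  0.50555165]]
```

View pics/wrist8.png

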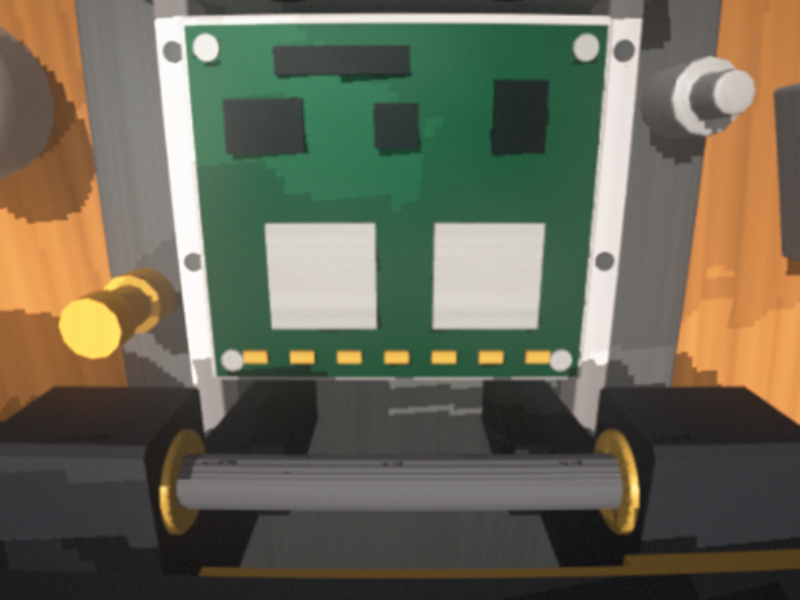

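View pics/t8.png

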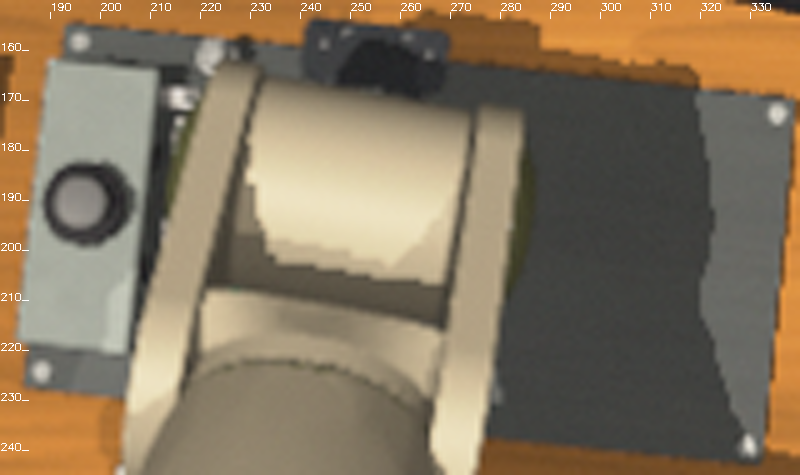

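>>> {"name": "drive_tool", "arguments": {
  "rows": [
    [[0.12, 1.5, 0, 0, 0, 0, 50], [0.12, 1.5, 0, 0, 0, 0, 50], [0.12, 1.5, 0, 0, 0, 0, 50], [0.12, 1.5, 0, 0, 0, 0, 50], [0.12, 1.5, 0, 0, 0, 0, 50], [0.12, 1.5, 0, 0, 0, 0, 50], [0.04, 0.5, 0, 0, 0, 0, 50]]
  ]
}}

```text
t: 21.0
position: [0.5403, 0.0463, 0.0406]
tool_rot: [-3.141, 0.0, -0.08]
force: [-0.6, -2.9, -2.0]
finger_gap: 0.0498
```

>>> {"name": "drive_tool", "arguments": {
  "rows": [
    [[0.08, 1, 0, 0, 0, 0, 50], [0.04, 0.5, 0, 0, 0, 0, 50], [0, 0, 0, 0, 0, 0, 50]]
  ]
}}

```text
t: 21.3
position: [0.5405, 0.0477, 0.0407]
tool_rot: [-3.141, 0.0, -0.081]
force: [-1.1, -1.5, -1.6]
finger_gap: 0.05
```

>>> {"name": "drive_tool", "arguments": {
  "rows": [
    [[0.04, 0.5, 0, 0, 0, 0, 50], [0.04, 0.5, 0, 0, 0, 0, 50], [0, 0, 0, 0, 0, 0, 50]]
  ]
}}

```text
t: 21.6
position: [0.5407, 0.0486, 0.0407]
tool_rot: [-3.142, -0.0, -0.081]
force: [-0.0, -2.6, -2.0]
finger_gap: 0.0499
```

>>> {"name": "drive_tool", "arguments": {
  "rows": [
    [[0.04, 0.5, 0, 0, 0, 0, 50], [0.04, 0.5, 0, 0, 0, 0, 50], [0, 0, 0, 0, 0, 0, 50]]
  ]
}}

```text
t: 21.9
position: [0.5409, 0.0491, 0.0408]
tool_rot: [3.141, -0.0, -0.08]
force: [0.1, -5.7, -2.0]
finger_gap: 0.0498
```

>>> {"name": "drive_tool", "arguments": {
  "rows": [
    [[0.04, 0.5, 0, 0, 0, 0, 50], [0.04, 0.5, 0, 0, 0, 0, 50], [0, 0, 0, 0, 0, 0, 50]]
  ]
}}

```text
t: 22.2
position: [0.5409, 0.0491, 0.0408]
tool_rot: [3.139, -0.0, -0.08]
force: [-1.4, -12.0, -1.3]
finger_gap: 0.05
```

>>> {"name": "drive_tool", "arguments": {
  "rows": [
    [[0.04, 0.5, 0, 0, 0, 0, 50], [0.04, 0.5, 0, 0, 0, 0, 50], [0, 0, 0, 0, 0, 0, 50]]
  ]
}}

```text
t: 22.5
position: [0.5409, 0.0492, 0.0408]
tool_rot: [3.138, 0.0, -0.08]
force: [-2.7, -18.8, -1.3]
finger_gap: 0.0503
```

Contact: the force climbs while the position stays put. I'll back straight off, lift and check.

>>> {"name": "drive_tool", "arguments": {
  "rows": [
    [[-0.12, -1.5, 0, 0, 0, 0, 50], [-0.16, -2, 0, 0, 0, 0, 50], [-0.4, -5, 0, 0, 0, 0, 50], [-1, -12, 0, 0, 0, 0, 50], [-1.2, -15, 0, 0, 0, 0, 50], [-1.2, -15, 5, 0, 0, 0, 50], [-1, -12, 15, 0, 0, 0, 40], [-1, -12, 25, 0, 0, 0, 20], [0, 0, 35, 0, 0, 0, 0], [0, 0, 35, 0, 0, 0, 0], [0, 0, 25, 0, 0, 0, 0], [0, 0, 15, 0, 0, 0, 0], [0, 0, 0, 0, 0, 0, 0], [0, 0, 0, 0, 0, 0, 0]]
  ]
}}

```text
t: 23.9
position: [0.5345, -0.0236, 0.1953]
tool_rot: [-3.142, 0.0, -0.081]
force: [-0.7, -0.5, -0.5]
finger_gap: 0.0004
```

```bash
python3 - <<'E'
from fit import *
s=snap(["wrist","top","side"],9);print(s["position"],s["tool_rot"],s["force"],s["finger_gap"],todock(s["position"]))
c=load("top9");crop(c,180,150,340,245,5,"pics/t9.png")
c=load("side9");crop(c,160,160,310,270,5,"pics/s9.png")
E
```

```text
[ 0.53431822 -0.02321435  0.19460743] [-3.14123567e+00  1.98230788e-03 -8.10031007e-02] [ 0.03294384 -0.2763497  -0.39731357] 0.00018299713137772203 [[-34.00070797   0.95804898]]
```

View pics/wrist9.png

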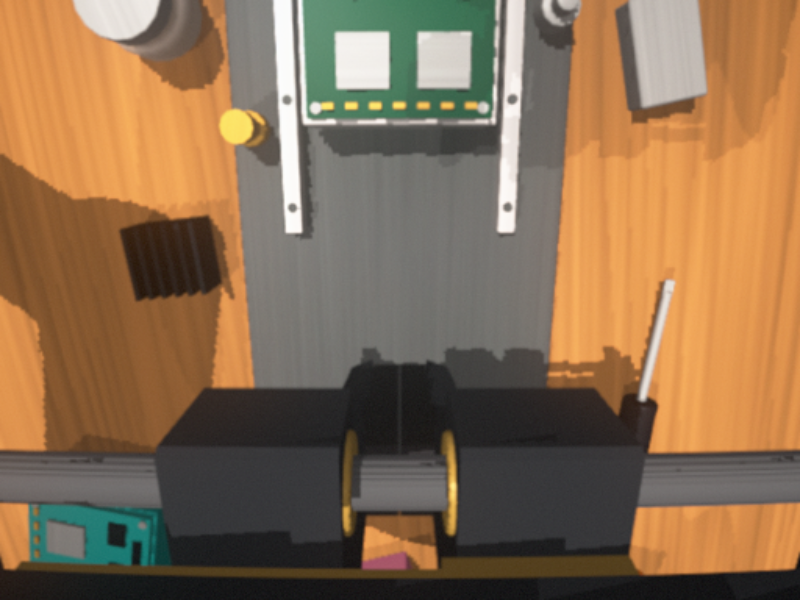

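View pics/t9.png

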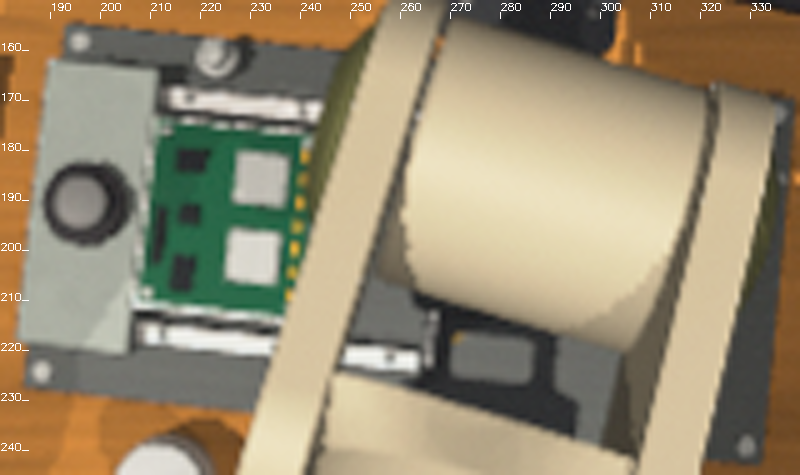

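View pics/s9.png

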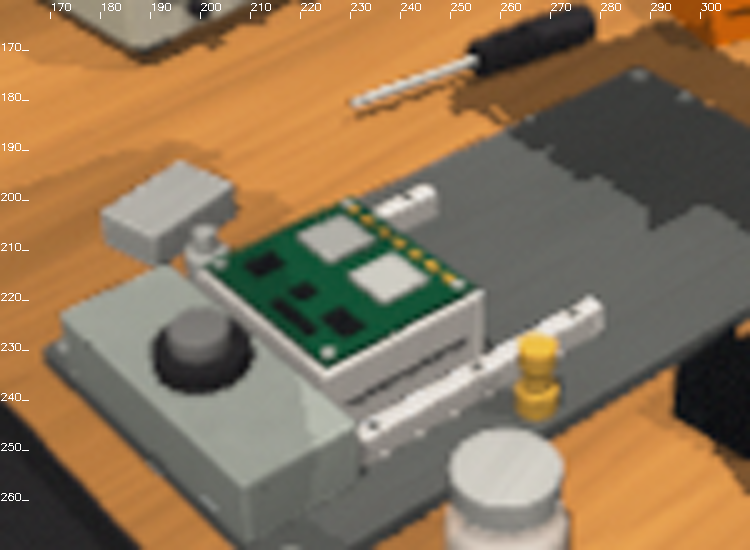

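```bash
python3 - <<'E'
from fit import *
np.set_printoptions(precision=1,suppress=True,linewidth=200)
c=load("top9");z=c["z_map"];Kc=K(c)
us,vs=np.meshgrid(range(184,208),range(180,202))
uu=cv2.undistortPoints(np.stack([us,vs],-1).reshape(-1,1,2).astype(float),Kc,c["dist_coeffs"]).reshape(-1,2)
d=z[vs.ravel(),us.ravel()]
P=(np.c_[uu*d[:,None],d,np.ones(len(d))]@c["T"].T)
print((P[:,2]*1000).reshape(us.shape).round(0).astype(int))
m=P[:,2]>.065;print(m.sum(),todock(P[m]).mean(0),P[m].mean(0),todock(P[m]).min(0),todock(P[m]).max(0))
f=lambda px,z:plane(c,np.array([180,150])+(np.array(px)+.5)/5-.5,z)
print("mod front corners",todock(f([[163,120],[136,303]],.061)))
c=load("wrist9");T=Tw(c)
g=lambda px,z:todock(plane(c,np.array(px)*.64-.2,z,T))
print("rear edge",g([[302,124],[495,124]],.0608),"rail ends in/out L,R",g([[303,233],[286,233],[498,233],[515,233]],.028))
print("rails beside module", g([[301,150],[500,150]],.028))
E
```

```text
[[   0    1    0   -2   45   46   46   49   48   48   47   47   48   44 1011   47   50   48   46   47   47   45   46   48]
 [   1   -1   -4   -3   49   50   48   47   47   47   45   47   45   47   47   49   48   48   46   48   49   45   46   46]
 [   0    0    2   42   50   47   44   47   48   47   48   46   50   48   46   49   49   47   47   46   48   48   45   47]
 [   1    2   -1   46   48   52   45   47   47   45   60   59   58   56   60   59   59   47   47   45   48   47   48   50]
 [  -1   -1   -1   49   46   47   48   49   59   61   61   60   58   61   60   60   59   58   57   47   48   47   46   47]
 [  -1   -1   -1   47   48   47   47   57   59   60   63   60   71   61   61   60   56   62   63   59   49   49   45   48]
 [  -1   -2   -1   43   49   49   61   59   59   62   69   70   69   66   69   66   61   59   61   58   57   47   49   46]
 [  -1    0   -1   49   49   50   63   60   66   69   73   70   68   72   73   71   67   60   60   58   59   51   48   50]
 [  -3   -3   -2   49   49   59   63   59   70   70   71   69   68   70   70   70   68   67   58   58   59   53   50
[... 1192 characters left out ...]
 61   57   56   46   46   47   48   45   57]
 [  -4   44   47   48   51   49   44   49   50   48   49   48   59   57   51   47   48   45   48   46   50   48   48   55]
 [  -2   48   49   48   48   48   47   44   49   47   47   48   49   46   46   46   46   49   49   45   47   46   48   57]
 [   1   47   49   45   47   46   51   47   49   47   51   46   48   46   47   50   48   48   49   47   50   50   45   55]]
91 [167.3   1.3] [0.6 0.2 0.1 1. ] [  8.6 -12.5] [182.6  52. ]
mod front corners [[134.  -46.8]
 [137.1  48. ]]
rear edge [[ 49.9  49.5]
 [ 49.7 -48.1]] rail ends in/out L,R [[-10.5  57.5]
 [-10.4  67.7]
 [-10.6 -58.2]
 [-10.6 -68.3]]
rails beside module [[ 37.2  56.4]
 [ 37.1 -57.2]]
```

>>> {"name": "drive_tool", "arguments": {
  "rows": [
    [[0.7, 8, 0, 0, 0, 0, 0], [1.2, 15, 0, 0, 0, 0, 0], [1.8, 21, 0, 0, 0, 0, 0], [1.8, 21, 0, 0, 0, 0, 0], [1.8, 21, 0, 0, 0, 0, 0], [1.8, 21, 0, 0, 0, 0, 0], [1.8, 21, 0, 0, 0, 0, 0], [1.8, 21, 0, 0, 0, 0, 0], [1.8, 21, 0, 0, 0, 0, 0], [1.4, 17, 0, 0, 0, 0, 0], [0.8, 10, -10, 0, 0, 0, 0], [0.5, 6, -20, 0, 0, 0, 0], [0, 0, -30, 0, 0, 0, 0], [0, 0, -25, 0, 0, 0, 0], [0, 0, -15, 0, 0, 0, 0], [0, 0, -8, 0, 0, 0, 0], [0, 0, 0, 0, 0, 0, 0], [0, 0, 0, 0, 0, 0, 0]]
  ]
}}

```text
t: 25.85
position: [0.5523, 0.1802, 0.0882]
tool_rot: [-3.141, -0.001, -0.081]
force: [-0.4, 0.0, 0.1]
finger_gap: 0.0004
```

```bash
python3 - <<'E'
from fit import *
s=snap(["side","wrist"],10);print(s["position"],s["tool_rot"],s["force"],todock(s["position"]))
c=load("side10");crop(c,130,130,290,260,5,"pics/s10.png")
E
```

```text
[0.55242676 0.18020812 0.08851154] [-3.14131694e+00 -1.45052129e-03 -8.05729476e-02] [-0.16097815 -0.09829515 -0.3554127 ] [[170.21880617  -0.77789988]]
```

View pics/s10.png

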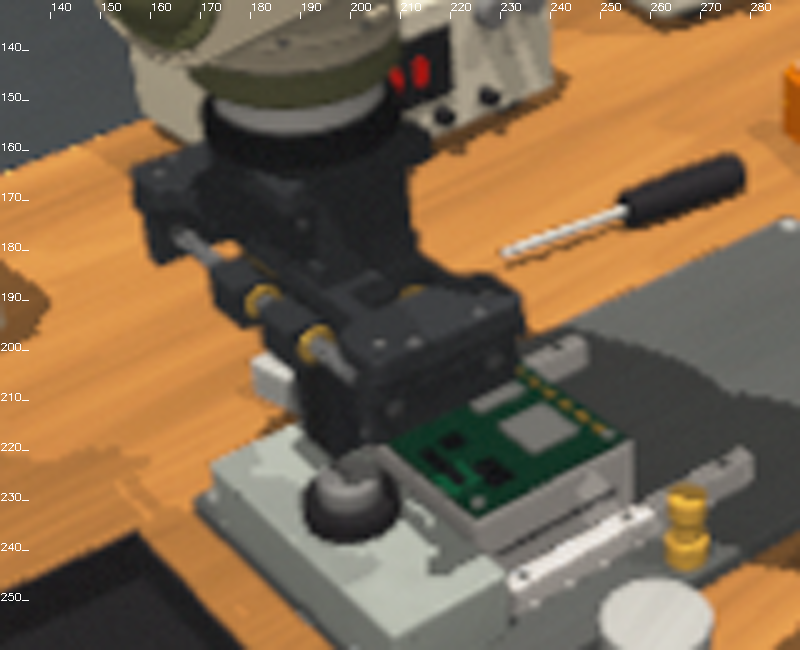

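The shut fingers are above the button at (350,455). Now I'll press in small steps.

>>> {"name": "drive_tool", "arguments": {
  "rows": [
    [[-0.5, 0, -4, 0, 0, 0, 0], [0, 0, -4, 0, 0, 0, 0], [0, 0, -4, 0, 0, 0, 0], [0, 0, -3, 0, 0, 0, 0], [0, 0, -2, 0, 0, 0, 0], [0, 0, -2, 0, 0, 0, 0], [0, 0, -1, 0, 0, 0, 0], [0, 0, -1, 0, 0, 0, 0], [0, 0, 0, 0, 0, 0, 0]]
  ]
}}

```text
t: 26.85
position: [0.5515, 0.18, 0.0668]
tool_rot: [3.142, 0.0, -0.081]
force: [-1.9, -1.1, 3.3]
finger_gap: 0.0002
```

>>> {"name": "drive_tool", "arguments": {
  "rows": [
    [[0, 0, -1, 0, 0, 0, 0], [0, 0, -1, 0, 0, 0, 0], [0, 0, 0, 0, 0, 0, 0]]
  ]
}}

```text
t: 27.15
position: [0.5515, 0.1801, 0.0648]
tool_rot: [-3.142, -0.0, -0.081]
force: [-2.0, -0.8, 5.2]
finger_gap: 0.0004
```

>>> {"name": "drive_tool", "arguments": {
  "rows": [
    [[0, 0, -1, 0, 0, 0, 0], [0, 0, -1, 0, 0, 0, 0], [0, 0, 0, 0, 0, 0, 0]]
  ]
}}

```text
t: 27.45
position: [0.5516, 0.1801, 0.0642]
tool_rot: [3.142, -0.001, -0.08]
force: [-8.7, -1.6, 17.2]
finger_gap: 0.0003
```

Bottomed out: 17 N with z held at 64 mm. Now I'll let go and rise clear.

>>> {"name": "drive_tool", "arguments": {
  "rows": [
    [[0, 0, 0, 0, 0, 0, 0], [0, 0, 3, 0, 0, 0, 0], [0, 0, 5, 0, 0, 0, 0], [0, 0, 10, 0, 0, 0, 0], [0, 0, 20, 0, 0, 0, 0], [0, 0, 30, 0, 0, 0, 0], [0, 0, 35, 0, 0, 0, 0], [-2, -20, 30, 0, 0, 0, 0], [-3, -35, 20, 0, 0, 0, 0], [-3, -40, 0, 0, 0, 0, 0], [-3, -40, 0, 0, 0, 0, 0], [-3, -40, 0, 0, 0, 0, 0], [-3, -40, 0, 0, 0, 0, 0], [-2, -30, 0, 0, 0, 0, 0], [0, 0, 0, 0, 0, 0, 0], [0, 0, 0, 0, 0, 0, 0]]
  ]
}}

```text
t: 29.05
position: [0.5326, -0.065, 0.2159]
tool_rot: [-3.141, -0.0, -0.082]
force: [0.0, 0.7, -0.5]
finger_gap: 0.0002
```

```bash
python3 - <<'E'
from fit import *
s=snap(["side","wrist","top"],11);print(s["t"],s["position"],s["force"])
np.set_printoptions(precision=1,suppress=True)
c=load("top11");crop(c,180,150,340,245,5,"pics/t11.png");z=c["z_map"]
P=[(c["T"]@np.r_[cv2.undistortPoints(np.array([[[u,v]]],float),K(c),c["dist_coeffs"])[0,0]*z[v,u],z[v,u],1])[2] for u in range(193,200) for v in range(187,193)]
print("button top",np.mean(P))
c=load("side11");crop(c,160,160,310,270,5,"pics/s11.png")
E
```

```text
29.15 [ 0.53263503 -0.06402246  0.21589788] [-0.4367034   0.25448342 -1.11500588]
button top 0.09140833136517987
```

View pics/wrist11.png

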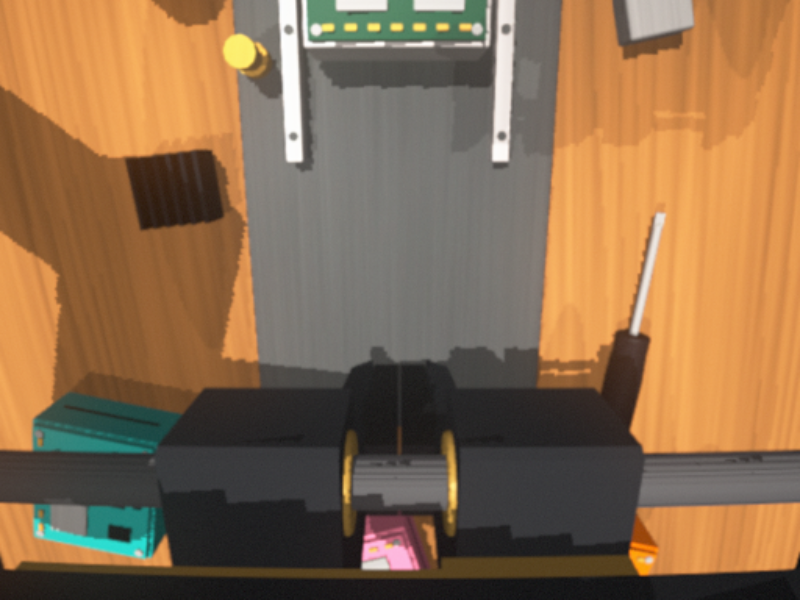

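View pics/top11.png

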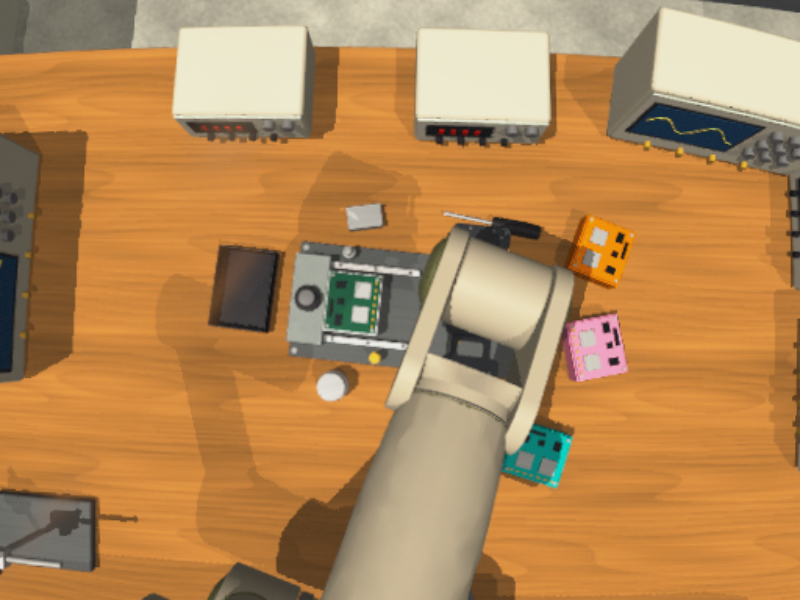

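View pics/s11.png

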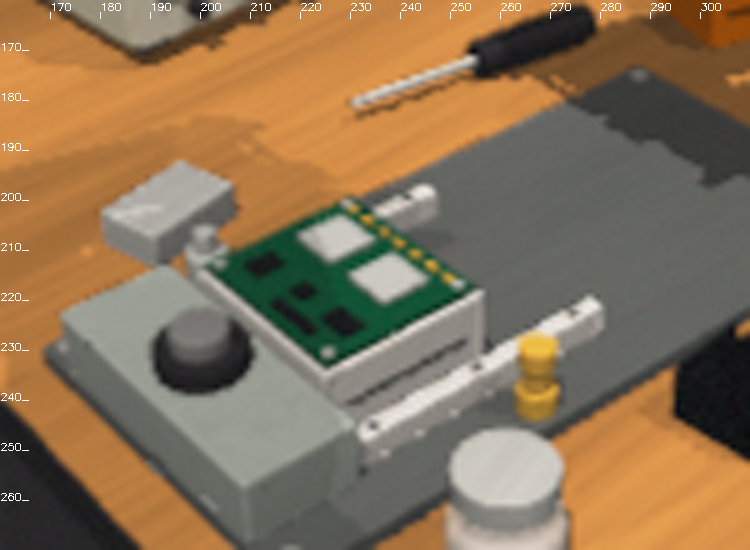

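The views match those from before the press: module home at (355,303) in the top view, button up, bystanders in place. The 0.091 m button height was skewed by dropout pixels, so I'll redo it with a median and hand in.

```bash
python3 - <<'E'
from fit import *
c=load("top11");z=c["z_map"]
P=[(c["T"]@np.r_[cv2.undistortPoints(np.array([[[u,v]]],float),K(c),c["dist_coeffs"])[0,0]*z[v,u],z[v,u],1])[2] for u in range(193,200) for v in range(187,193) if z[v,u]>0]
print("button top",np.median(P))
c=load("wrist11");T=Tw(c)
print(todock(plane(c,np.array([[303,46],[490,46]])*.64-.2,.0608,T)))
from bench import close_job
print(close_job())
E
```

```text
button top 0.06899991243189763
[[ 49.56885844  49.47454707]
 [ 49.47674081 -48.85499144]]
the job is handed in; nothing more can be done
None
```

The module is home against the end block, square and clear of both rails. After that I pressed the start button fully down and let it spring back, and handed the job in at about 29 s.

I squared and centred the module with two sideways fingertip pushes. Then I pushed it down the lane from behind with the fingers spread, until the force rose to 19 N with no further movement.

**Last checks**
- **Module position:** the rear face is at dock x ≈ 49.5 mm (50 expected). It is centred to about 0.5 mm, square to within measurement, with about 7–8 mm of room to each rail.
- **Button:** it bottomed out about 6 mm below its rest height at 17 N. Afterwards its top read 69 mm high, against about 70 mm before.
- **Bystanders and look-alikes:** all that showed in the final pictures were where they had been.

**Disagreements**
- **Top camera:** after the push it put the module's front edge at x = 134–137 mm, against 140 expected. It also reads the stop and rail ends 2–5 mm short, so I trusted the wrist camera and the contact force.
- **Button height:** my first reading after the press was 91 mm. Missing depth pixels had skewed the average, and taking the median without them gave the 69 mm above.

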